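# Pack the vegetable slicer's parts into their storage box

### The job

Put the three parts of the vegetable slicer away in their white storage box so that all of them lie level and fully down, with nothing but grips above the rim; they fit in only one order, because the stand's high arm goes over the blade cassette and the hand guard rests on the stand's low foot. Lower each part into the box rather than dropping it, and leave the other things on the worktop where they are.

Things in the scene. Friction and masses are not known exactly. Their poses are not given: they have to be found in the camera images.
- caddy: white open-topped plastic storage box, fixed to the worktop; outside 138 (x) x 130 (y) x 63 mm high with a 3.5 mm bead round the rim; walls 4, floor 5 mm; inside 130 (x) x 122 (y) x 58 mm deep. Origin: centre of its underside, z up. The parts run along x and lie side by side across y, about 3 mm free round each; their places are given for parts' axes along the box's (the half-turned image is as good)
- cassette: blade cassette: flat grey block with rows of small steel blades, 124 (x) x 48 (y) x 20 mm, 42 mm high with its grip, 0.18 kg; edges bevelled 4 mm below, 3 mm above. Origin: centre of its underside, z up. Place: on the box floor under the stand's arm, at x = 0, y = -35.5 mm in the box
- stand: Z-shaped grey stand, 124 mm along x, 0.25 kg, stands by itself: upright y -13 to 13, height 0 to 55 mm; arm at height 45 to 55 mm out to y = -59; foot 12 mm thick out to y = +53, bevelled 4 mm below. Origin: underside, below the middle of the upright, z up. Place: on the box floor, arm over the cassette (3 mm above its grip), at x = 0, y = +5 mm in the box
- guard: hand guard: grey block 100 (x) x 36 (y) x 30 mm under a plate 124 (x) x 36 (y) x 12 mm; 66 mm high with its grip, 0.16 kg; edges bevelled 4 mm below. Origin: centre of its underside, z up. Place: on the stand's foot (12 mm above the box floor) between its upright and the box wall, at x = 0, y = +39.5 mm in the box
- cassette_grip (a point): centre of the cassette's grip, a black upright tab 24 (x) x 16 (y) x 22 mm over the part's origin, from 20 to 42 mm above it; to be pinched from above across its 24 mm, fingers closing along the part's x axis, where 50 mm of the part's own top lies free on either side
- stand_grip (a point): centre of the stand's grip, a black upright tab 24 (x) x 16 (y) x 24 mm over the part's origin, from 55 to 79 mm above it; to be pinched from above across its 24 mm, fingers closing along the part's x axis, where 50 mm of the part's own top lies free on either side
- guard_grip (a point): centre of the guard's grip, a black upright tab 24 (x) x 16 (y) x 24 mm over the part's origin, from 42 to 66 mm above it; to be pinched from above across its 24 mm, fingers closing along the part's x axis, where 50 mm of the part's own top lies free on either side
- mug: white mug, 78 x 116 x 97 mm, a bystander; origin at its underside
- apple: apple, 72 x 72 x 63 mm, a bystander; origin at its underside
- jar: round jar with a gold lid, 66 x 66 x 100 mm, a bystander; origin at its underside
- tin: food tin, 75 x 75 x 58 mm, a bystander; origin at its underside
There are look-alikes about, which are no part of the job. What is shaped like the cassette but orange is not meant.

How it is judged:
By the outcome, as a careful person would: the job done as asked, in the order asked, and still so for the second after the job is handed in, with the robot touching nothing.
It also fails if it takes over 72 s, if anything falls off the work surface, if the arm or the gripper's body presses on something with over 40 N, if the wrist force passes 120 N, or if a joint passes its speed limit or range.

### The arm

A 6-joint arm with a two-finger parallel gripper is mounted at the origin on a cart in front of the work surface, level with it; the furniture and walls round the work are solid. World frame = base frame: x ahead of the robot, y to its left, z up, the work surface at z = 0. Lengths are in m, angles in rad, forces in N, time in s.
With the tool pointing down it reaches from about 0.4 to 0.925 m from the base axis. Payload 12.5 kg.
Tool frame: the origin (TCP) lies at the very end of the fingers, on their centre line; the grasp point (between the pads) lies 19 mm behind it; z points along the fingers, x is the direction in which the jaws open and shut, and the axes are right-handed (so a half turn about z gives the same grasp; the last joint's range is limited). The gripper opens to 95 mm and grips with 3 to 60 N. Pads are 20 mm wide; open, the fingers measure 119 mm over their backs; the gripper's body (75 mm by 180 mm) begins 59 mm behind the grasp point.
Start: joints at [1.021, 0.491, 1.559, -0, 1.092, -0.106], TCP at [0.268, 0.564, 0.184] pointing down, gripper open.
Joint ranges: [-3.1, 3.1], [-0.84, 2.19], [0.05, 2.79], [-1.13, 4.28], [0.06, 2.93], [-2.69, 2.69]. Speed limits (rad/s): [2.22, 2.22, 2.79, 3.14, 3.14, 3.14].

### API

Orientations are given as [roll, pitch, yaw] about the fixed x, y, z axes, in that order (R = Rz(yaw) Ry(pitch) Rx(roll)).
In Python, from rig import arm gives the robot as it stands.
- The arm moves only by the tool drive_tool, never from a script. Its argument "steps" is a list of rows, each a list of 7 numbers: the shift along the tool's x, y, z in cm, then the turn, a rotation vector about the tool's x, y, z in rad, then the closure in counts, from 0 (fully open) to 255 (shut). A call has exactly 5 rows; each row is the pose to reach, as a shift and turn from the pose commanded when the call began, along the tool's axes at that moment; what a row does not reach only later rows make up. A row lasts 1/10 s, in which the tool goes at most 50 mm and 8.59 degrees, less where a joint would pass 70% of its speed; a pose out of reach is approached as far as the arm can. A call with a gripper value outside its range is refused whole. The fingers move at their own pace and stop on an object; "force" is the grip in N (left out, the last holds). Time passes only in rows, so rows that repeat a pose let the fingers close, or fill a call up. It gives the time, the measured TCP pose, the force and the opening at its end, in the units of the state.
- arm.get_state(): the state, without advancing time (a new reading comes with each control period).
- arm.snapshot(name): name is "scene" or "top" or "wrist"; returns a dict with "pixels" (420x560x3 uint8, red, green, blue), "K" (3x3 intrinsics, pixels), "world_from_camera" (4x4, takes a point from camera to world coordinates); the wrist camera has in their place "mount" (4x4, takes a point from camera to tool coordinates, whose origin is the TCP and whose axes are the tool frame's). Camera axes: x right, y down, z forward; pixel columns grow to the right and rows downward; lengths in m; the calibration is good to about 2 mm. The wrist camera is an equidistant fisheye: a pixel r from the principal point sees the ray r / f radians off the axis. A picture is of the moment at which its call begins: read the wrist's pose just before it. There is no depth.
- arm.hand_in(): hands the job in, once; it reports no verdict.
The state is a dict: "clock": time; "joint_pos": joint angles; "qvel": joint speeds; "joint_torque": joint torques, N m; "tcp_pos": TCP position; "ee_rot": TCP orientation; "ft_force": force on the tool from outside, world axes, zero at the start; "torque": the same for the moment, N m; "grip_width": finger opening in m.
Only numpy, scipy, OpenCV 4.12 (cv2) and the standard library are available. Lean on these libraries where they do the work, as an engineer would, in place of code of your own. Each camera call takes 0.05 s, during which the arm holds its last target.

## Working session

There is one attempt and no reset: what is moved stays moved. The work goes in short steps, Python scripts to look and compute and a tool call to move; the robot and the scene stay as the last step left them, time stands still between calls to the robot, and variables do not carry over. Pictures are saved under pics/ and viewed, and the job is handed in when it is done.

Besides the shell and the picture viewer there is one more tool, called after "Call:" as name(argument=value, ...) on one line, values as JSON. drive_tool: Moves the arm, as the interface text tells. Its arguments: {"type":"object","properties":{"steps":{"type":"array","items":{"type":"array","items":{"type":"number"}}},"force":{"type":"number"}},"required":["steps"]}

```bash
mkdir -p pics; ls
python3 - <<'E'
from rig import arm
import cv2,numpy as np
s=arm.get_state();print(s)
for n in("scene","top","wrist"):
    d=arm.snapshot(n);cv2.imwrite(f"pics/{n}0.png",d["pixels"][:,:,::-1]);
    np.savez(f"pics/{n}0.npz",**{k:v for k,v in d.items()})
    print(n,[ (k,np.round(v,4).tolist()) for k,v in d.items() if k!="pixels"])
E
```

```text
pics
{'clock': 0.0, 'joint_pos': array([ 1.02142305e+00,  4.91593270e-01,  1.55945117e+00, -1.04658216e-05,
        1.09171431e+00, -1.05582856e-01]), 'qvel': array([ 0.00097664,  0.00061621, -0.00082701,  0.0005678 , -0.0010577 ,
        0.00063883]), 'joint_torque': array([-1.69808496e-03, -6.12648439e+01, -2.58181411e+01,  6.92755217e-02,
        4.81972564e-02, -1.12798064e-04]), 'tcp_pos': array([0.2681771 , 0.56422668, 0.18384024]), 'ee_rot': array([-3.14147899e+00,  1.16057472e-03,  1.12701080e+00]), 'ft_force': array([0.51238314, 0.04734841, 0.52797475]), 'torque': array([-0.0209004 , -0.0421924 ,  0.01496861]), 'grip_width': 0.09488454950126411}
scene [('K', [[477.1769, 0.0, 281.7285], [0.0, 477.1769, 214.8518], [0.0, 0.0, 1.0]]), ('world_from_camera', [[0.4405, -0.405, 0.8012, -0.6762], [-0.8977, -0.2082, 0.3883, -0.654], [0.0096, -0.8903, -0.4552, 0.7473], [0.0, 0.0, 0.0, 1.0]])]
top [('K', [[456.6502, 0.0, 273.9995], [0.0, 456.6502, 211.3524], [0.0, 0.0, 1.0]]), ('world_from_camera', [[-0.0099, -0.9934, 0.1142, 0.3688], [-0.9997, 0.0122, 0.0197, -0.1038], [-0.0209, -0.1139, -0.9933, 1.6926], [0.0, 0.0, 0.0, 1.0]])]
wrist [('K', [[325.1923, 0.0, 282.2394], [0.0, 325.1923, 211.8299], [0.0, 0.0, 1.0]]), ('mount', [[1.0, 0.0, -0.0011, -0.0005], [0.0003, 0.9549, 0.2969, -0.0845], [0.0011, -0.2969, 0.9549, -0.2001], [0.0, 0.0, 0.0, 1.0]])]
```

View pics/scene0.png

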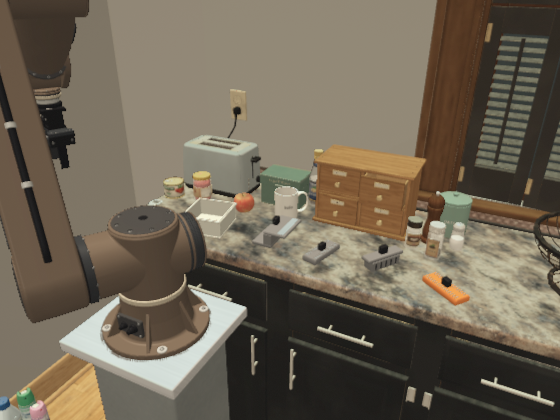

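View pics/top0.png

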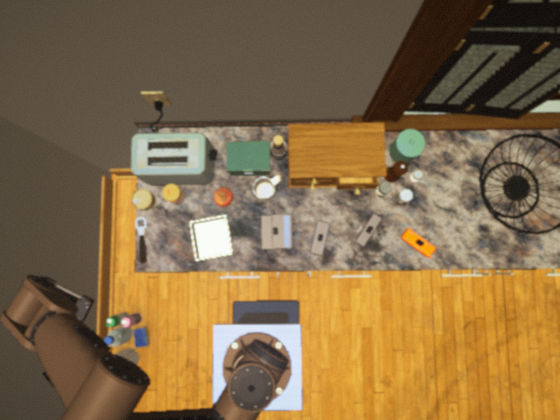

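View pics/wrist0.png

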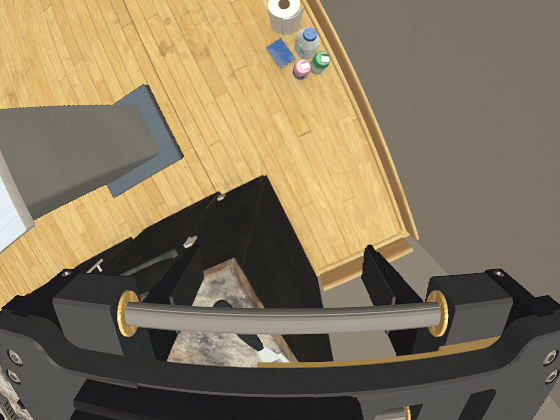

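The scene view shows the box at (210,216), a grey part at (278,228) by the mug, one at (321,252), one at (382,256), and the orange look-alike at (446,287). I'll take closer crops to tell them apart.

Run:
```python
import cv2
a=cv2.imread("pics/top0.png")[170:280,180:450];cv2.imwrite("pics/topc.png",cv2.resize(a,None,fx=2.9,fy=2.9,interpolation=3))
a=cv2.imread("pics/scene0.png")[170:310,180:480];cv2.imwrite("pics/scenec.png",cv2.resize(a,None,fx=2.6,fy=2.6,interpolation=3))
```

```text
(no output)
```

View pics/topc.png

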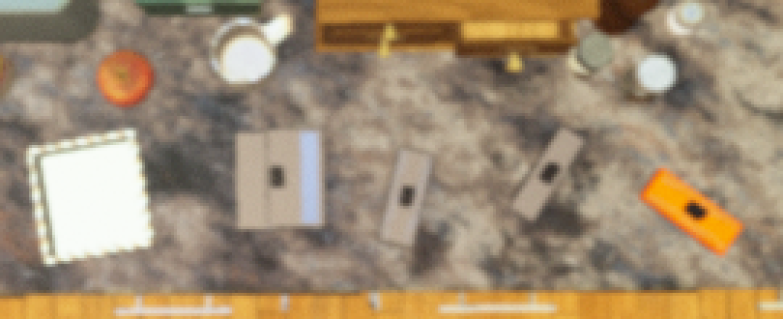

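View pics/scenec.png

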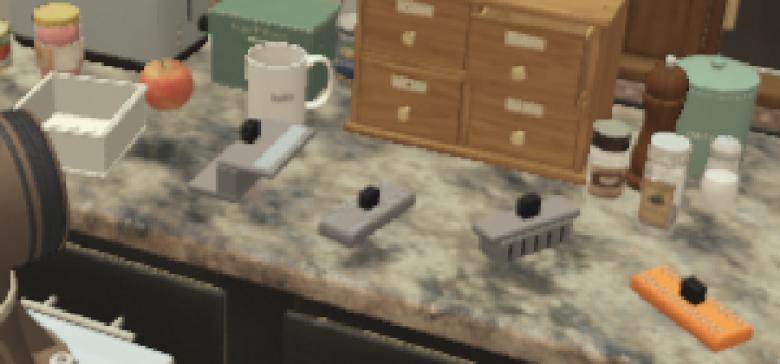

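```bash
cat > h.py <<'E'
import numpy as np,cv2
from scipy.spatial.transform import Rotation as R
def toolT(s):
    T=np.eye(4);T[:3,:3]=R.from_euler('xyz',s['ee_rot']).as_matrix();T[:3,3]=s['tcp_pos'];return T
def ray(d,uv,T=None):
    uv=np.atleast_2d(uv).astype(float);K=d['K'];p=np.stack([(uv[:,0]-K[0,2])/K[0,0],(uv[:,1]-K[1,2])/K[1,1]],1)
    if 'mount' in d:
        r=np.linalg.norm(p,axis=1);k=np.where(r>1e-9,np.sin(r)/np.maximum(r,1e-9),1)
        v=np.c_[p*k[:,None],np.cos(r)];M=T@d['mount']
    else: v=np.c_[p,np.ones(len(p))];M=d['world_from_camera']
    return M[:3,3],v@M[:3,:3].T
def plane(d,uv,z,T=None):
    o,v=ray(d,uv,T);return o+v*((z-o[2])/v[:,2])[:,None]
def pix(d,P,T=None):
    P=np.atleast_2d(P);M=np.linalg.inv(T@d['mount'] if 'mount' in d else d['world_from_camera'])
    c=P@M[:3,:3].T+M[:3,3];K=d['K']
    if 'mount' in d:
        n=np.linalg.norm(c[:,:2],axis=1);t=np.arctan2(n,c[:,2]);q=c[:,:2]/n[:,None]*t[:,None]
    else:q=c[:,:2]/c[:,2:]
    return q*K[0,0]+K[:2,2]
def load(n):
    z=np.load(n);return {k:z[k] for k in z.files}
def snap(name,file):
    from rig import arm
    s=arm.get_state();d=arm.snapshot(name);cv2.imwrite(f"pics/{file}.png",d['pixels'][:,:,::-1])
    np.savez(f"pics/{file}.npz",**d,T=toolT(s));return d,toolT(s),s
E
python3 - <<'E'
from h import *
d=load("pics/top0.npz");im=d['pixels'];g=im.max(2)
# black grips
m=((g<60)).astype(np.uint8);m[:205]=0;m[270:]=0;m[:,:240]=0;m[:,450:]=0
n,l,st,c=cv2.connectedComponentsWithStats(m)
for i in range(1,n):
    if st[i,4]>5: print(st[i],c[i])
for nm,uv,z in(("stand",(275.7,231),.079),("cass",(320.5,237.5),.042),("guard",(369,230),.066),("decoy",(419.5,242.5),.042),("box",(211,238),.063)):
    print(nm,plane(d,uv,z).round(4))
print("boxcorners",plane(d,[(191,221),(227,215),(232.5,254),(196,260.5)],.063).round(3).tolist())
E
```

```text
[368 228   3   3   6] [369.16666667 228.83333333]
[418 241   4   3   8] [419.25  242.125]
stand [[ 0.4842 -0.0772  0.079 ]]
cass [[ 0.4615 -0.2379  0.042 ]]
guard [[ 0.4849 -0.4086  0.066 ]]
decoy [[ 0.4396 -0.592   0.042 ]]
box [[0.4628 0.155  0.063 ]]
boxcorners [[0.525, 0.227, 0.063], [0.545, 0.098, 0.063], [0.405, 0.078, 0.063], [0.383, 0.208, 0.063]]
```

```bash
cat > go.py <<'E'
# go.py x y z yaw : shift (cm) and turn from present pose
import sys
from h import *
from rig import arm
def go(x,y,z,yaw):
    s=arm.get_state();T=toolT(s)
    Rt=R.from_euler('xyz',[np.pi,0,yaw]).as_matrix()
    d=T[:3,:3].T@(np.array([x,y,z])-T[:3,3])*100
    rv=R.from_matrix(T[:3,:3].T@Rt).as_rotvec()
    print("t",round(s['clock'],2),"pos",s['tcp_pos'].round(4),"yaw",s['ee_rot'].round(4),"F",s['ft_force'].round(1),"w",round(s['grip_width'],4))
    print("shift cm",d.round(2),"dist",np.linalg.norm(d).round(1),"rv",rv.round(4))
if __name__=="__main__": go(*map(float,sys.argv[1:5]))
E
python3 go.py 0.45 0.19 0.30 0.13
```

```text
t 0.15 pos [0.2683 0.5643 0.184 ] yaw [-3.1415e+00  8.0000e-04  1.1270e+00] F [-0.7 -0.4  0.1] w 0.0951
shift cm [-26.01  32.48 -11.58] dist 43.2 rv [3.00e-04 7.00e-04 9.97e-01]
```

Call:
drive_tool(steps=[[0,0,-5,0,0,0.14,0],[-3,4,-9,0,0,0.29,0],[-6,8,-11.6,0,0,0.43,0],[-9,12,-11.6,0,0,0.58,0],[-12,16,-11.6,0,0,0.72,0]])

```text
clock: 0.65
tcp_pos: [0.3534, 0.4021, 0.3008]
ee_rot: [-3.141, -0.002, 0.402]
ft_force: [1.0, 0.2, -1.5]
grip_width: 0.0949
```

```bash
python3 go.py 0.45 0.19 0.30 0.13
```

```text
t 0.65 pos [0.3534 0.4021 0.3008] yaw [-3.141e+00 -1.900e-03  4.018e-01] F [ 1.   0.2 -1.5] w 0.0949
shift cm [ 0.59 23.3   0.07] dist 23.3 rv [-0.0009 -0.0018  0.2718]
```

Call:
drive_tool(steps=[[0.1,5,0,0,0,0.08,0],[0.3,10,0,0,0,0.16,0],[0.4,15,0,0,0,0.24,0],[0.6,20,0,0,0,0.27,0],[0.6,23.3,0.1,0,0,0.27,0]])

```text
clock: 1.15
tcp_pos: [0.4515, 0.1892, 0.2988]
ee_rot: [3.141, -0.0, 0.134]
ft_force: [-0.7, 0.8, -0.3]
grip_width: 0.0951
```

Run:
```python
from h import *
d,T,s=snap("wrist","w1");print(s['clock'],s['tcp_pos'],s['ee_rot'],s['qvel'].round(3))
```

```text
1.15 [0.4514913  0.18919473 0.29882525] [ 3.14136469e+00 -3.76527259e-04  1.34456578e-01] [-0.652  0.001  0.033  0.007 -0.029 -0.674]
```

View pics/w1.png

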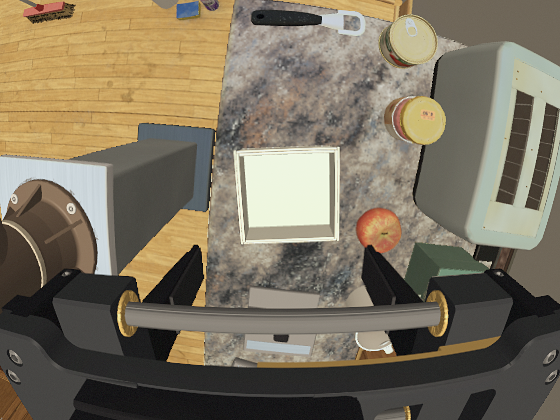

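The box is at (288,196) in the wrist view, clear of the fingers. The arm was still moving, so I'll retake it now that it has settled and measure the rim.

Run:
```python
from h import *
from rig import arm
d,T,s=snap("wrist","w2");print(s['clock'],s['tcp_pos'],s['ee_rot'],s['qvel'].round(3))
d2,_,_=snap("top","t2");
im=d['pixels'].astype(int)
m=((im.min(2)>150)).astype(np.uint8);m[:130]=0;m[260:]=0;m[:,:220]=0;m[:,355:]=0
n,l,st,c=cv2.connectedComponentsWithStats(m);i=1+st[1:,4].argmax();print(st[i])
cv2.imwrite("pics/w2c.png",cv2.resize(d['pixels'][130:260,215:360,::-1],None,fx=5,fy=4.5,interpolation=3))
cv2.imwrite("pics/w2m.png",cv2.resize((l==i).astype(np.uint8)[130:260,215:360]*255,None,fx=4,fy=4,interpolation=0))
```

```text
1.2 [0.45266585 0.18670136 0.29844134] [ 3.14014033e+00 -9.17466181e-05  1.34226158e-01] [0.086 0.004 0.003 0.014 0.007 0.118]
[ 233  144  107  107 8030]
```

View pics/w2c.png

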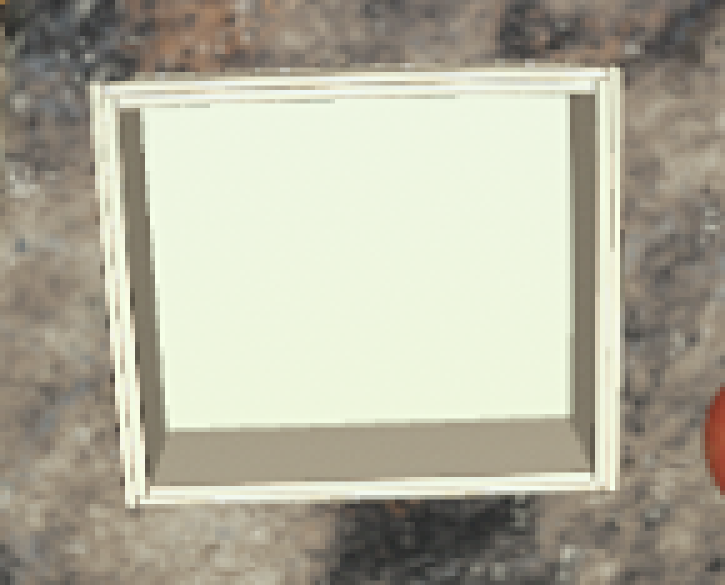

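View pics/w2m.png

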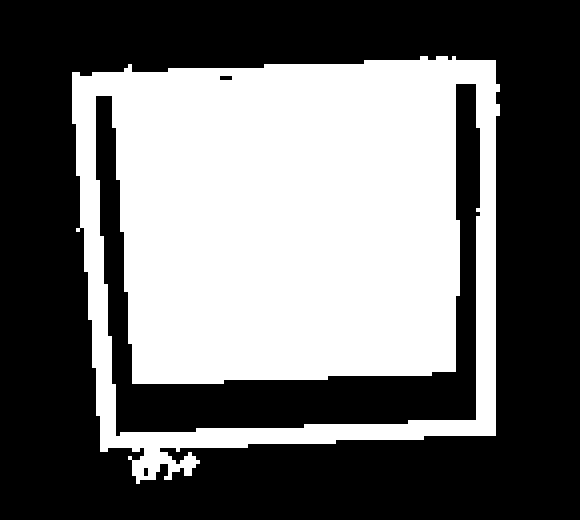

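```bash
cat >> h.py <<'E'
def robline(P):
    P=P[:, :2].copy()
    for _ in range(6):
        vx,vy,x0,y0=cv2.fitLine(P.astype(np.float32),cv2.DIST_HUBER,0,0.001,0.001).ravel().astype(float)
        r=(P[:,0]-x0)*-vy+(P[:,1]-y0)*vx
        k=abs(r)<max(0.0012,1.5*np.median(abs(r)))
        if k.all():break
        P=P[k]
    return np.array([vx,vy,x0,y0]),r.std(),len(P)
def inter(a,b):
    A=np.array([[a[0],-b[0]],[a[1],-b[1]]]);t=np.linalg.solve(A,np.array([b[2]-a[2],b[3]-a[3]]));return a[2:]+a[:2]*t[0]
def quad(mask,d,T,z,off,sc=1,trim=0.12):
    """mask filled outline in crop upscaled by sc with offset off -> 4 side lines in world plane z. sides: left,right,top,bottom in image"""
    ys,xs=np.where(mask);h=[]
    y0,y1=np.percentile(ys,[1,99]);x0,x1=np.percentile(xs,[1,99])
    rows=np.arange(int(y0+trim*(y1-y0)),int(y1-trim*(y1-y0)));cols=np.arange(int(x0+trim*(x1-x0)),int(x1-trim*(x1-x0)))
    L=[(np.where(mask[r])[0][0]-.5,r) for r in rows if mask[r].any()];Rr=[(np.where(mask[r])[0][-1]+.5,r) for r in rows if mask[r].any()]
    Tt=[(c,np.where(mask[:,c])[0][0]-.5) for c in cols if mask[:,c].any()];B=[(c,np.where(mask[:,c])[0][-1]+.5) for c in cols if mask[:,c].any()]
    out=[]
    for S in (L,Rr,Tt,B):
        uv=(np.array(S,float)+.5)/sc-.5+off
        out.append(robline(plane(d,uv,z,T)))
    return out
def rep(out):
    l,r,t,b=[o[0] for o in out]
    C=[inter(t,l),inter(t,r),inter(b,r),inter(b,l)]
    C=np.array(C);print("corners",C.round(4).tolist(),"rms",[round(o[1]*1000,2) for o in out],[o[2] for o in out])
    print("sides mm",[round(1000*np.linalg.norm(C[i]-C[(i+1)%4]),1) for i in range(4)],"ctr",C.mean(0).round(4))
    def a(v): return (np.degrees(np.arctan2(v[1],v[0]))+90)%180-90
    print("angles deg l,r,t,b",[round(a(x[:2]),2) for x in(l,r,t,b)])
    return C
def comp(m,seed=None):
    n,l,st,c=cv2.connectedComponentsWithStats(m.astype(np.uint8))
    i=l[seed[1],seed[0]] if seed is not None and l[seed[1],seed[0]] else 1+st[1:,4].argmax()
    return l==i
E
python3 - <<'E'
from h import *
d=load("pics/w2.npz");T=d['T'];sc=4
x0,y0,x1,y1=215,130,360,260
g=cv2.resize(d['pixels'].min(2)[y0:y1,x0:x1],None,fx=sc,fy=sc,interpolation=cv2.INTER_CUBIC)
for th in(150,170,190):
    m=comp(g>th);m=cv2.morphologyEx(m.astype(np.uint8),cv2.MORPH_OPEN,np.ones((9,9)))
    m=comp(m)
    o=quad(m,d,T,.063,np.array([x0,y0]),sc);rep(o)
# inner floor: bright greenish region in floor plane
fl=comp(cv2.erode((g>200).astype(np.uint8),np.ones((3,3))),(70*sc,65*sc))
E
```

```text
corners [[0.38, 0.2147], [0.5212, 0.2401], [0.5453, 0.106], [0.4041, 0.0803]] rms [np.float64(0.29), np.float64(0.23), np.float64(0.25), np.float64(0.22)] [287, 287, 310, 275]
sides mm [np.float64(143.5), np.float64(136.3), np.float64(143.5), np.float64(136.5)] ctr [0.4626 0.1603]
angles deg l,r,t,b [np.float64(-79.81), np.float64(-79.84), np.float64(10.22), np.float64(10.29)]
corners [[0.3804, 0.2146], [0.5211, 0.2394], [0.5449, 0.1061], [0.404, 0.0808]] rms [np.float64(0.27), np.float64(0.23), np.float64(0.13), np.float64(0.22)] [225, 234, 281, 310]
sides mm [np.float64(142.9), np.float64(135.4), np.float64(143.2), np.float64(135.8)] ctr [0.4626 0.1602]
angles deg l,r,t,b [np.float64(-80.0), np.float64(-79.87), np.float64(10.01), np.float64(10.17)]
corners [[0.3951, 0.2119], [0.507, 0.2378], [0.5263, 0.1288], [0.4133, 0.109]] rms [np.float64(0.15), np.float64(0.16), np.float64(0.35), np.float64(0.11)] [228, 228, 83, 252]
sides mm [np.float64(114.9), np.float64(110.7), np.float64(114.8), np.float64(104.6)] ctr [0.4604 0.1719]
angles deg l,r,t,b [np.float64(-79.98), np.float64(-79.95), np.float64(13.0), np.float64(9.95)]
```

```bash
python3 go.py 0.455 -0.2 0.25 0
```

```text
t 1.3 pos [0.4511 0.1904 0.2985] yaw [-3.1416e+00  5.0000e-04  1.3370e-01] F [1.1 0.6 0.7] w 0.0951
shift cm [-4.82 38.74  4.85] dist 39.3 rv [-0.      0.0005  0.1337]
```

```bash
cat > box.py <<'E'
from h import *
import sys
d,T,s=snap("wrist",sys.argv[1]);print(s['clock'],s['tcp_pos'],s['ee_rot'],s['qvel'].round(3));sc=4
x0,y0,x1,y1=map(int,sys.argv[2:6])
g=cv2.resize(d['pixels'].min(2)[y0:y1,x0:x1],None,fx=sc,fy=sc,interpolation=cv2.INTER_CUBIC)
for th in(150,165):
    m=comp(g>th);m=cv2.morphologyEx(m.astype(np.uint8),cv2.MORPH_OPEN,np.ones((9,9)))
    m=comp(m);rep(quad(m,d,T,.063,np.array([x0,y0]),sc))
E
python3 box.py w3 215 130 360 260
```

```text
1.3 [0.45110764 0.19037992 0.29853012] [-3.14155134e+00  4.55527478e-04  1.33724258e-01] [ 0.052 -0.002 -0.001  0.009  0.002  0.024]
corners [[0.3799, 0.2144], [0.5215, 0.2402], [0.545, 0.1061], [0.4041, 0.0803]] rms [np.float64(0.28), np.float64(0.18), np.float64(0.25), np.float64(0.28)] [285, 285, 311, 291]
sides mm [np.float64(143.9), np.float64(136.1), np.float64(143.3), np.float64(136.3)] ctr [0.4626 0.1602]
angles deg l,r,t,b [np.float64(-79.81), np.float64(-80.08), np.float64(10.3), np.float64(10.41)]
corners [[0.3803, 0.2144], [0.5216, 0.2397], [0.5404, 0.131], [0.3996, 0.1062]] rms [np.float64(0.25), np.float64(0.2), np.float64(0.2), np.float64(0.16)] [243, 254, 244, 309]
sides mm [np.float64(143.5), np.float64(110.3), np.float64(143.0), np.float64(109.9)] ctr [0.4605 0.1728]
angles deg l,r,t,b [np.float64(-79.91), np.float64(-80.17), np.float64(10.18), np.float64(10.02)]
```

Call:
drive_tool(steps=[[-0.6,5,1,0,0,0,0],[-1.2,10,2,0,0,0,0],[-1.8,15,3,0,0,0,0],[-2.4,20,4,0,0,0,0],[-3,24,4.8,0,0,0,0]])

```text
clock: 1.85
tcp_pos: [0.4535, -0.0506, 0.2504]
ee_rot: [-3.141, -0.0, 0.139]
ft_force: [1.0, -0.4, 0.2]
grip_width: 0.0951
```

```bash
python3 go.py 0.455 -0.2 0.25 -0.05
```

```text
t 1.85 pos [ 0.4535 -0.0506  0.2504] yaw [-3.1415e+00 -4.0000e-04  1.3890e-01] F [ 1.  -0.4  0.2] w 0.0951
shift cm [-1.92 14.82  0.04] dist 14.9 rv [-0.0002 -0.0004  0.1889]
```

Call:
drive_tool(steps=[[-0.8,5,0,0,0,0.07,0],[-1.3,10,0,0,0,0.13,0],[-1.9,14.8,0,0,0,0.19,0],[-1.9,14.8,0,0,0,0.19,0],[-1.9,14.8,0,0,0,0.19,0]])

```text
clock: 2.35
tcp_pos: [0.4552, -0.1988, 0.2503]
ee_rot: [-3.141, 0.001, -0.053]
ft_force: [-0.2, 0.7, -1.3]
grip_width: 0.0953
```

Run:
```python
from h import *
d,T,s=snap("wrist","w4");print(s['clock'],s['tcp_pos'],s['ee_rot'],s['qvel'].round(3))
print(pix(d,[[0.4615,-.238,.042],[.484,-.077,.079]],T))
```

```text
2.35 [ 0.45521548 -0.19880477  0.25032296] [-3.14079417e+00  6.30043842e-04 -5.33629562e-02] [ 0.037 -0.016  0.017  0.002  0.002 -0.   ]
[[289.16457818 208.51194698]
 [302.67857352  79.50348529]]
```

View pics/w4.png

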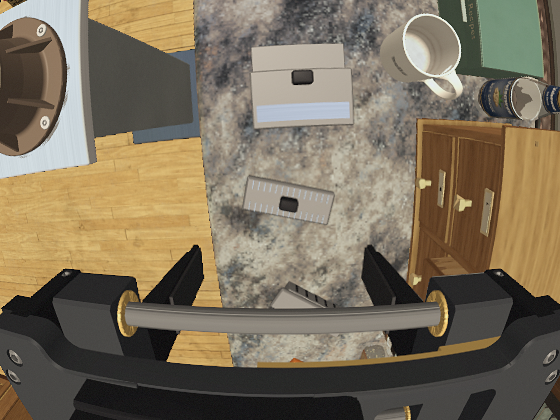

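The wrist view shows the cassette at (289,202) with two rows of steel blades, the stand at (302,86) with its foot towards the box (up in the image) and its arm on the cassette side, and the guard at (305,295). Candidates for the cassette in the top view are the flat grey part (320,238), the guard (369,230) and the orange one (419,242). I choose the first. Next: a close crop and the measurement.

```bash
cat > grip.py <<'E'
# grip.py npz x0 y0 x1 y1 ztop : black tab + top-face measurement
from h import *
import sys
f=sys.argv[1];x0,y0,x1,y1=map(int,sys.argv[2:6]);z=float(sys.argv[6]);zt=float(sys.argv[7])
d=load(f"pics/{f}.npz");T=d['T'];sc=5
c=d['pixels'][y0:y1,x0:x1];big=cv2.resize(c,None,fx=sc,fy=sc,interpolation=cv2.INTER_CUBIC)
cv2.imwrite(f"pics/{f}_g.png",big[:,:,::-1])
m=comp(big.max(2)<75)
cv2.imwrite(f"pics/{f}_m.png",m*255)
(cx,cy),wh,a=cv2.minAreaRect(np.argwhere(m)[:,::-1].astype(np.float32));print("black rect",(cx/sc+x0,cy/sc+y0),np.array(wh)/sc,a)
E
python3 grip.py w4 235 165 345 235 .042 .02
```

```text
black rect (288.7312438964844, 204.3175476074219) [18.29553528 13.73298187] 10.885526657104492[ WARN:0@0.347] global loadsave.cpp:1063 imwrite_ Unsupported depth image for selected encoder is fallbacked to CV_8U.
```

View pics/w4_g.png

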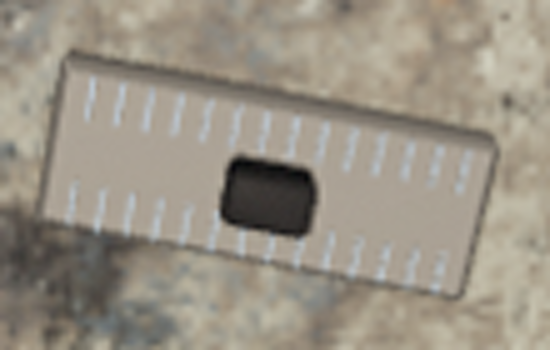

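```bash
cat > meas.py <<'E'
from h import *
def P(f,off,sc,pts,z):
    d=load(f"pics/{f}.npz");uv=(np.array(pts,float)+.5)/sc-.5+np.array(off);return plane(d,uv,z,d['T'])
E
python3 - <<'E'
from meas import *
# outline at z=.017: LB, RB, RT
q=P("w4",(235,165),5,[(41,220),(460,298),(497,142)],.017);print(q.round(4))
LB,RB,RT=q[:,:2];print("long",np.linalg.norm(RB-LB),"short",np.linalg.norm(RT-RB),"yaw",np.degrees(np.arctan2(*(RB-LB)[::-1])),"ctr",(LB+RT)/2)
# tab by top (z .042): bottom edge endpoints & left/right
t=P("w4",(235,165),5,[(220,225),(305,237),(318,170),(229,160)],.042);print(t.round(4))
t=t[:,:2];print(np.linalg.norm(t-np.roll(t,-1,0),axis=1))
E
```

```text
[[ 0.3969 -0.2422  0.017 ]
 [ 0.5137 -0.2716  0.017 ]
 [ 0.5247 -0.2264  0.017 ]]
long 0.12049036619204419 short 0.0465149816863395 yaw -14.133477079627026 ctr [ 0.46081758 -0.2342853 ]
[[ 0.4476 -0.2388  0.042 ]
 [ 0.4697 -0.2432  0.042 ]
 [ 0.4739 -0.2252  0.042 ]
 [ 0.4509 -0.2213  0.042 ]]
[0.02260608 0.01853182 0.02329937 0.01779322]
```

```bash
python3 go.py 0.461 -0.234 0.08 -0.246
```

```text
t 2.4 pos [ 0.4552 -0.198   0.2505] yaw [-3.1409e+00  4.0000e-04 -5.1800e-02] F [0.4 0.8 0.4] w 0.095
shift cm [ 0.77  3.58 17.05] dist 17.4 rv [-0.0006  0.0005  0.1942]
```

Call:
drive_tool(steps=[[0.4,2,4,0,0,0.1,80],[0.8,3.6,8,0,0,0.194,80],[0.8,3.6,12.5,0,0,0.194,80],[0.8,3.6,16,0,0,0.194,80],[0.8,3.6,17,0,0,0.194,80]], force=30)

```text
clock: 2.9
tcp_pos: [0.4604, -0.2328, 0.0781]
ee_rot: [-3.14, 0.005, -0.244]
ft_force: [-0.8, 0.7, -0.4]
grip_width: 0.0659
```

```bash
python3 - <<'E'
from h import *
d,T,s=snap("wrist","w5");print(s['clock'],s['tcp_pos'],s['ee_rot'],s['qvel'].round(3))
print(pix(d,[[0.461,-.234,.042]],T),pix(d,T[:3,3],T))
E
python3 go.py 0.461 -0.234 0.0215 -0.246
```

```text
2.9 [ 0.46037168 -0.23281419  0.07805646] [-3.13965228  0.00461714 -0.24412821] [-0.004  0.099  0.031  0.001 -0.169 -0.002]
[[284.03087246 225.7344553 ]] [[282.69155969 242.53363542]]
t 2.95 pos [ 0.4607 -0.2333  0.0785] yaw [-3.1399  0.0039 -0.2444] F [-0.2  0.3 -0.9] w 0.0656
shift cm [0.07 0.07 5.7 ] dist 5.7 rv [-0.0017  0.0039  0.0016]
```

View pics/w5.png

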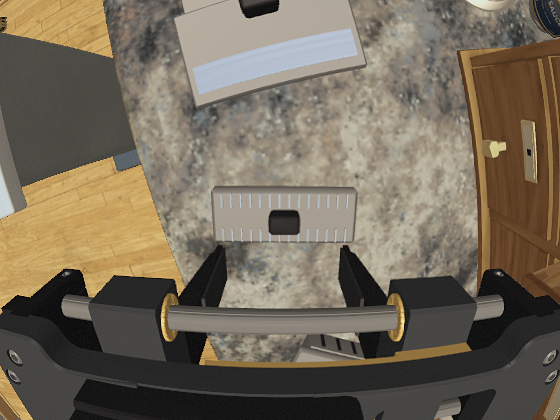

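```bash
python3 grip.py w5 205 175 365 255 .042 .02 2>/dev/null
```

```text
black rect (284.1, 222.4) [24.4 31. ] 90.0
```

View pics/w5_g.png

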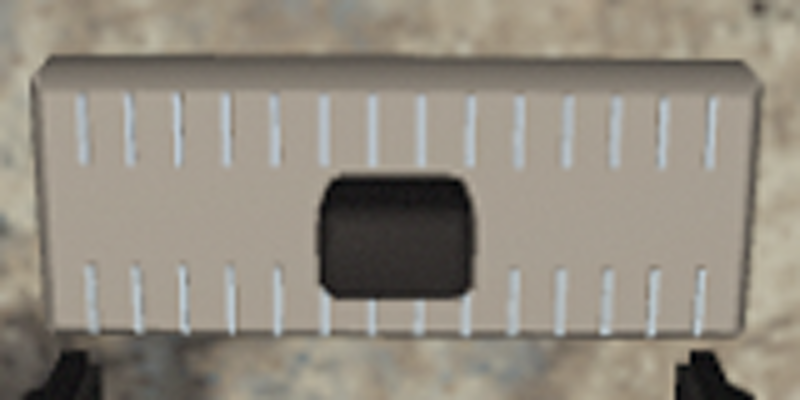

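Run:
```python
from meas import *
d=load("pics/w5.npz");Ti=np.linalg.inv(d['T'])
def tool(p): return (np.c_[p,np.ones(len(p))]@Ti.T)[:,:3]*1000
print("tab top: BL,BR, TL(edge between side and top ~y210)");print(tool(P("w5",(205,175),5,[(323,298),(470,298),(320,210),(473,210)],.042)).round(1))
print("outline z17 BL,BR,RT");print(tool(P("w5",(205,175),5,[(52,333),(743,337),(762,88),(33,85)],.017)).round(1))
```

```text
tab top: BL,BR, TL(edge between side and top ~y210)
[[-10.5   8.1  36.1]
 [ 12.4   8.1  36. ]
 [-10.7  -6.3  36.1]
 [ 12.7  -6.4  36. ]]
outline z17 BL,BR,RT
[[-59.6  24.8  61.3]
 [ 62.3  25.4  60.7]
 [ 62.5 -19.7  60.8]
 [-60.  -20.1  61.4]]
```

Call:
drive_tool(steps=[[0.1,0.08,2,0,0,0,80],[0.1,0.08,4,0,0,0,80],[0.1,0.08,5.2,0,0,0,80],[0.1,0.08,5.65,0,0,0,80],[0.1,0.08,5.65,0,0,0,80]])

```text
clock: 3.45
tcp_pos: [0.4624, -0.2364, 0.0247]
ee_rot: [3.142, -0.0, -0.246]
ft_force: [0.3, -0.7, -0.1]
grip_width: 0.0651
```

Call:
drive_tool(steps=[[0,0,0,0,0,0,255],[0,0,0,0,0,0,255],[0,0,0,0,0,0,255],[0,0,0,0,0,0,255],[0,0,0,0,0,0,255]], force=30)

```text
clock: 3.95
tcp_pos: [0.462, -0.2367, 0.0244]
ee_rot: [3.142, -0.0, -0.247]
ft_force: [0.7, -0.3, -0.2]
grip_width: 0.0303
```

Call:
drive_tool(steps=[[0,-0.28,0.23,0,0,0,150],[0,-0.28,0.23,0,0,0,150],[0,-0.28,0.23,0,0,0,150],[0,-0.28,0.23,0,0,0,150],[0,-0.28,0.23,0,0,0,150]])

```text
clock: 4.45
tcp_pos: [0.4626, -0.2339, 0.0219]
ee_rot: [-3.141, 0.0, -0.247]
ft_force: [-0.1, -0.7, 0.1]
grip_width: 0.0396
```

Call:
drive_tool(steps=[[0,0,0,0,0,0,255],[0,0,0,0,0,0,255],[0,0,0,0,0,0,255],[0,0,0,0,0,0,255],[0,0,0,0,0,0,255]], force=30)

```text
clock: 4.95
tcp_pos: [0.4626, -0.2339, 0.0219]
ee_rot: [-3.142, 0.0, -0.247]
ft_force: [0.2, 0.8, 0.1]
grip_width: 0.0046
```

Run:
```python
from h import *
d,T,s=snap("wrist","w6");print(s['clock'],s['tcp_pos'],s['grip_width'])
print(pix(d,T[:3,3],T))
d,T,s=snap("scene","s6")
u,v=pix(d,[[.462,-.234,.03]])[0].astype(int);print(u,v)
cv2.imwrite("pics/s6c.png",cv2.resize(d['pixels'][v-60:v+60,u-80:u+80,::-1],None,fx=5,fy=5,interpolation=3))
```

```text
4.95 [ 0.46263657 -0.23387371  0.02189995] 0.004576235849587068
[[282.68942785 242.5325824 ]]
321 245
```

View pics/w6.png

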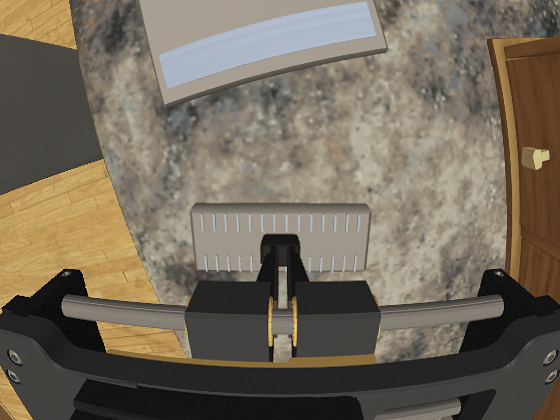

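View pics/s6c.png

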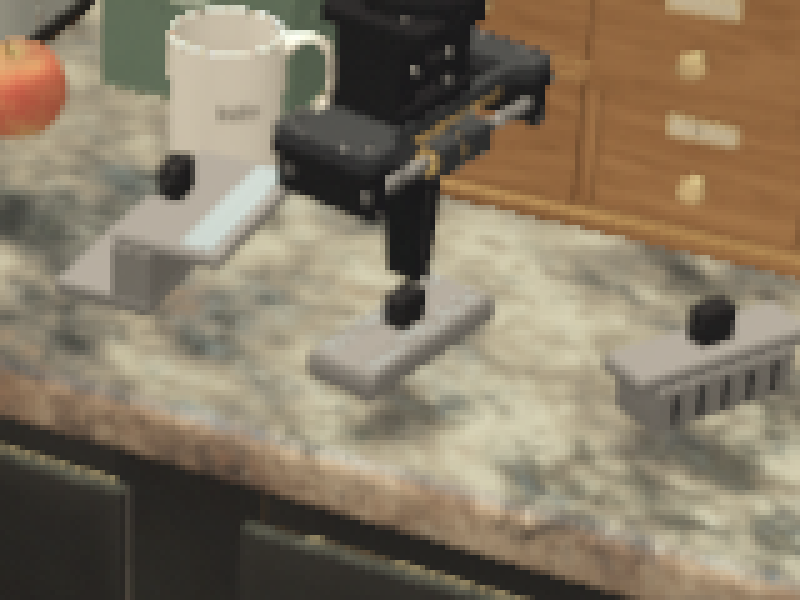

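Run:
```python
from h import *
d=load("pics/w6.npz");T=d['T']
print("tab corners top", pix(d,[[.4614,-.2338,.042],[.4614,-.2338,.02]],T))
e=load("pics/s6.npz")
print("scene: tcp",pix(e,[[.4626,-.2339,.0219],[.4614,-.2338,.042],[.4614,-.2338,.020]]))
cv2.imwrite("pics/w6c.png",cv2.resize(d['pixels'][190:310,180:380,::-1],None,fx=4,fy=4,interpolation=3))
cv2.imwrite("pics/s6d.png",cv2.resize(e['pixels'][215:270,285:360,::-1],None,fx=10,fy=10,interpolation=0))
```

```text
tab corners top [[280.71733533 255.60752627]
 [280.87556366 241.75704927]]
scene: tcp [[321.65130452 247.85396911]
 [321.79381166 242.13323182]
 [321.43685996 248.58739173]]
```

View pics/w6c.png

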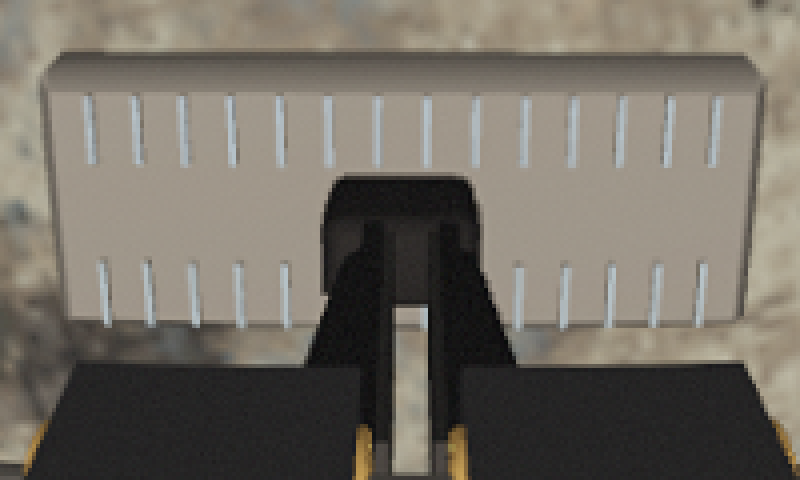

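View pics/s6d.png

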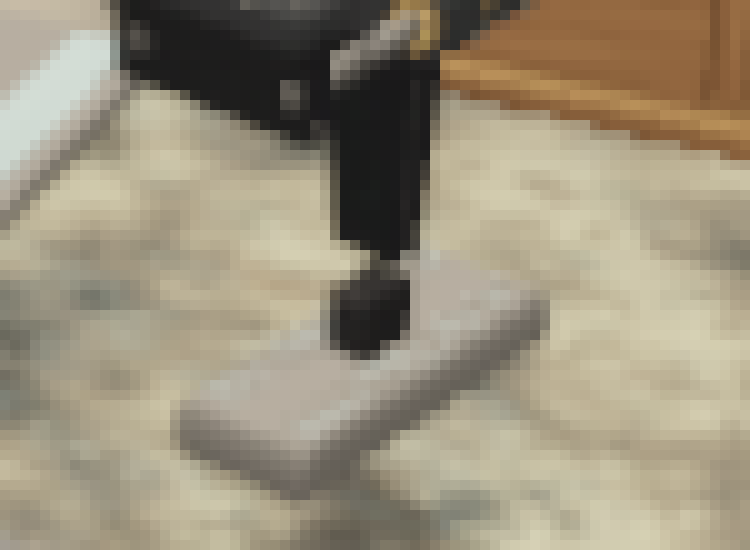

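The fingers closed to 4.6 mm without meeting the tab. The scene crop shows their tips above the tab, at about z = 0.048 (row 240, tab top at row 242), while the reported TCP is 0.022. The real tips are therefore roughly 26 mm behind the reported TCP. I'll open, lower in part, and check again before gripping.

Call:
drive_tool(steps=[[0,0,0,0,0,0,80],[0,0,0,0,0,0,80],[0,0,0,0,0,0,80],[0,0,0,0,0,0,80],[0,0,0,0,0,0,80]])

```text
clock: 5.55
tcp_pos: [0.4626, -0.2339, 0.0219]
ee_rot: [-3.141, 0.0, -0.247]
ft_force: [0.7, -0.0, -0.9]
grip_width: 0.0355
```

Call:
drive_tool(steps=[[0,0,0.5,0,0,0,80],[0,0,1,0,0,0,80],[0,0,1.4,0,0,0,80],[0,0,1.6,0,0,0,80],[0,0,1.6,0,0,0,80]])

```text
clock: 6.05
tcp_pos: [0.4625, -0.2338, 0.0055]
ee_rot: [-3.141, 0.001, -0.247]
ft_force: [-0.1, -0.0, 0.6]
grip_width: 0.0648
```

Run:
```python
from h import *
d,T,s=snap("wrist","w7");print(s['clock'],s['tcp_pos'],s['grip_width'],s['ft_force'])
e,_,_=snap("scene","s7")
cv2.imwrite("pics/w7c.png",cv2.resize(d['pixels'][190:330,180:380,::-1],None,fx=4,fy=4,interpolation=3))
cv2.imwrite("pics/s7d.png",cv2.resize(e['pixels'][210:270,280:360,::-1],None,fx=10,fy=10,interpolation=0))
```

```text
6.05 [ 0.46249746 -0.23378231  0.00545735] 0.06481158609114847 [-0.06385446 -0.01193577  0.61079239]
```

View pics/s7d.png

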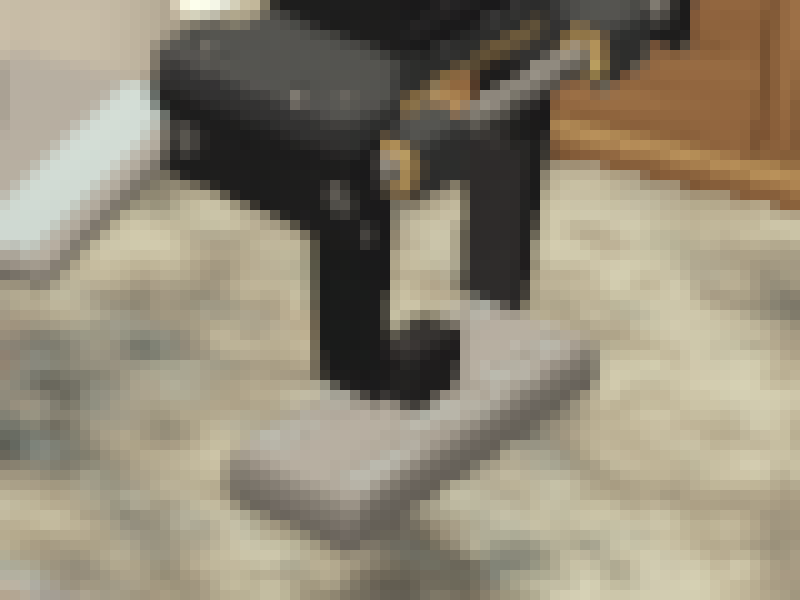

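View pics/w7c.png

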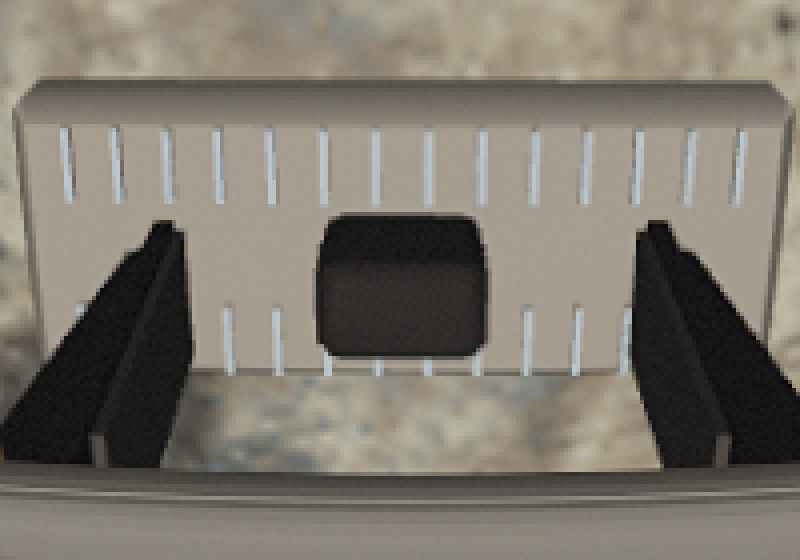

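Run:
```python
from h import *
e=load("pics/s7.npz");T=e['T']
for tip in(.018,.022,.026,.030,.034):
    for sx in(-1,1):
        pts=[]
        for y in(-.010,.010):
          for x in(.0325,.044):
            p=T@[sx*x,y,0,1];p[2]=tip;pts.append(p[:3])
        q=pix(e,pts);print(tip,sx,((q-[280,210])*10).round(0).tolist())
```

```text
0.018 -1 [[322.0, 422.0], [298.0, 437.0], [377.0, 446.0], [354.0, 462.0]]
0.018 1 [[453.0, 336.0], [475.0, 322.0], [507.0, 359.0], [529.0, 344.0]]
0.022 -1 [[323.0, 410.0], [299.0, 426.0], [378.0, 434.0], [354.0, 450.0]]
0.022 1 [[453.0, 325.0], [475.0, 310.0], [508.0, 347.0], [530.0, 333.0]]
0.026 -1 [[323.0, 398.0], [299.0, 414.0], [379.0, 422.0], [355.0, 438.0]]
0.026 1 [[454.0, 313.0], [476.0, 299.0], [509.0, 336.0], [531.0, 321.0]]
0.03 -1 [[324.0, 386.0], [300.0, 402.0], [379.0, 410.0], [355.0, 426.0]]
0.03 1 [[455.0, 302.0], [477.0, 287.0], [509.0, 324.0], [532.0, 309.0]]
0.034 -1 [[324.0, 375.0], [300.0, 390.0], [380.0, 398.0], [356.0, 414.0]]
0.034 1 [[455.0, 290.0], [478.0, 276.0], [510.0, 312.0], [532.0, 298.0]]
```

Call:
drive_tool(steps=[[-0.12,0,0.3,0,0,0,80],[-0.12,0,0.6,0,0,0,80],[-0.12,0,0.8,0,0,0,80],[-0.12,0,0.9,0,0,0,80],[-0.12,0,0.9,0,0,0,80]])

```text
clock: 6.65
tcp_pos: [0.4615, -0.2336, -0.0033]
ee_rot: [-3.141, 0.0, -0.247]
ft_force: [0.7, 0.0, 0.4]
grip_width: 0.0652
```

Call:
drive_tool(steps=[[0,0,0,0,0,0,255],[0,0,0,0,0,0,255],[0,0,0,0,0,0,255],[0,0,0,0,0,0,255],[0,0,0,0,0,0,255]], force=30)

```text
clock: 7.15
tcp_pos: [0.4615, -0.2336, -0.0031]
ee_rot: [-3.142, -0.0, -0.247]
ft_force: [0.4, -0.2, 0.9]
grip_width: 0.0309
```

Call:
drive_tool(steps=[[0,0,0,0,0,0,255],[0,0,0,0,0,0,255],[0,0,0,0,0,0,255],[0,0,0,0,0,0,255],[0,0,0,0,0,0,255]])

```text
clock: 7.65
tcp_pos: [0.4615, -0.2336, -0.0031]
ee_rot: [-3.142, -0.0, -0.247]
ft_force: [-0.6, -0.6, 0.7]
grip_width: 0.0234
```

Call:
drive_tool(steps=[[0,0,-1,0,0,0,255],[0,0,-5,0,0,0,255],[0,0,-9,0,0,0,255],[0,0,-13,0,0,0,255],[0,0,-16.5,0,0,0,255]])

```text
clock: 8.15
tcp_pos: [0.4613, -0.2334, 0.1646]
ee_rot: [3.141, -0.001, -0.247]
ft_force: [1.2, -0.5, -2.7]
grip_width: 0.0234
```

```bash
python3 - <<'E'
from h import *
d,T,s=snap("wrist","w8");print(s['ft_force'],s['grip_width'])
E
python3 go.py 0.469 0.125 0.16 0.177
```

```text
[ 1.21151916 -0.5322523  -2.73351668] 0.023436516593385207
t 8.2 pos [ 0.4631 -0.2345  0.1694] yaw [ 3.139  -0.0076 -0.2468] F [ 1.9 -1.   3.7] w 0.0236
shift cm [ -8.22 -35.01   0.79] dist 36.0 rv [ 0.0042 -0.0069 -0.4238]
```

View pics/w8.png

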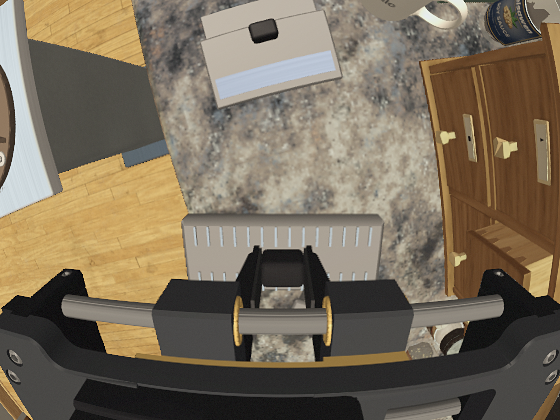

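Call:
drive_tool(steps=[[-0.8,-3,-0.3,0,0,-0.05,255],[-1.7,-7,-0.3,0,0,-0.1,255],[-2.6,-11.5,-0.3,0,0,-0.18,255],[-3.6,-16,-0.3,0,0,-0.26,255],[-4.6,-20,-0.3,0,0,-0.34,255]])

```text
clock: 8.7
tcp_pos: [0.4653, -0.0265, 0.1653]
ee_rot: [-3.141, -0.0, 0.096]
ft_force: [0.5, -0.6, -1.5]
grip_width: 0.0238
```

```bash
python3 go.py 0.469 0.125 0.16 0.177
```

```text
t 8.7 pos [ 0.4653 -0.0265  0.1653] yaw [-3.1415e+00 -3.0000e-04  9.6300e-02] F [ 0.5 -0.6 -1.5] w 0.0238
shift cm [  1.83 -15.04   0.53] dist 15.2 rv [-0.0001 -0.0003 -0.0807]
```

Call:
drive_tool(steps=[[0.4,-4,0.2,0,0,-0.04,255],[0.9,-8,0.4,0,0,-0.08,255],[1.4,-12,0.5,0,0,-0.08,255],[1.8,-14.6,0.5,0,0,-0.08,255],[1.8,-14.8,0.5,0,0,-0.08,255]])

```text
clock: 9.2
tcp_pos: [0.4696, 0.1231, 0.1602]
ee_rot: [-3.141, -0.0, 0.176]
ft_force: [0.8, -0.7, -1.8]
grip_width: 0.0236
```

Call:
drive_tool(steps=[[0,0,1.5,0,0,0,255],[0,0,3,0,0,0,255],[0,0,4.5,0,0,0,255],[0,0,5,0,0,0,255],[0,0,5,0,0,0,255]])

```text
clock: 9.7
tcp_pos: [0.4697, 0.1201, 0.1097]
ee_rot: [-3.142, 0.001, 0.173]
ft_force: [-0.2, -1.5, -1.6]
grip_width: 0.0235
```

```bash
python3 - <<'E'
from h import *
d,T,s=snap("wrist","w9")
cv2.imwrite("pics/w9c.png",cv2.resize(d['pixels'][90:320,160:400,::-1],None,fx=3,fy=2.6,interpolation=3))
cv2.imwrite("pics/w9d.png",cv2.resize(d['pixels'][195:315,170:390,::-1],None,fx=3.6,fy=3.6,interpolation=3))
E
python3 go.py 0.469 0.125 0.1 0.177
```

```text
t 9.75 pos [0.47   0.1203 0.1102] yaw [-3.1415e+00  2.0000e-04  1.7260e-01] F [ 0.5 -0.2 -0.7] w 0.0236
shift cm [-0.02 -0.48  1.02] dist 1.1 rv [-0.0001  0.0002 -0.0044]
```

View pics/w9c.png

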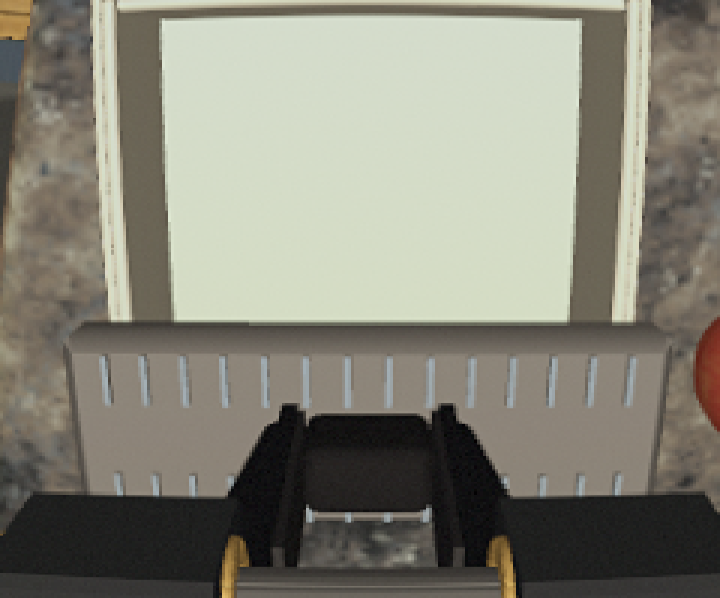

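View pics/w9d.png

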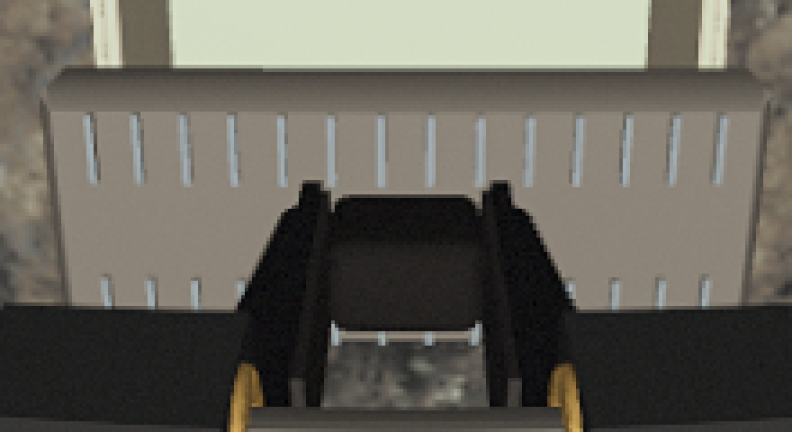

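Run:
```python
from h import *
d=load("pics/w9.npz");T=d['T'];Ti=np.linalg.inv(T)
def tl(uv,zw):
    p=plane(d,uv,zw,T);return (np.c_[p,np.ones(len(p))]@Ti.T)[:,:3]*1000
c=lambda pts,s,o:(np.array(pts,float)+.5)/s-.5+np.array(o)
z=T[2,3]+.020
print("part corners L,R (17mm lvl)",tl(c([(46,98),(768,98)],3.6,(170,195)),z).round(1).tolist())
print("tab top far edge BL,BR",tl(c([(332,328),(483,328)],3.6,(170,195)),T[2,3]+.045).round(1).tolist())
# box floor edges left/right, rim inner edges, by gradients on rows
im=d['pixels'].min(2).astype(float)
for r in(110,130,150,170,190,205):
    row=im[r];cols=np.arange(185,385)
    print(r,[(int(x),int(row[x])) for x in cols if abs(row[x+1]-row[x-1])>45])
```

```text
part corners L,R (17mm lvl) [[-61.0, -21.5, -19.9], [60.4, -21.5, -20.1]]
tab top far edge BL,BR [[-11.7, 6.8, -45.0], [11.3, 6.8, -45.0]]
110 [(190, 106), (191, 169), (197, 193), (198, 149), (199, 80), (213, 107), (214, 202), (352, 210), (353, 133), (354, 81), (368, 117), (369, 174), (376, 172), (377, 99)]
130 [(190, 92), (191, 151), (192, 186), (198, 179), (199, 123), (213, 77), (214, 177), (352, 213), (353, 77), (367, 91), (368, 145), (369, 191), (375, 180), (376, 65)]
150 [(191, 97), (192, 168), (194, 200), (196, 184), (199, 172), (200, 107), (214, 115), (215, 180), (351, 199), (352, 142), (353, 80), (367, 130), (368, 187), (374, 189), (375, 61)]
170 [(192, 90), (193, 148), (194, 196), (200, 182), (201, 82), (215, 112), (216, 206), (351, 157), (352, 90), (365, 78), (366, 142), (367, 180), (373, 181), (374, 93)]
190 [(194, 109), (195, 188), (201, 184), (202, 127), (216, 126), (217, 199), (350, 181), (351, 78), (364, 85), (365, 133), (366, 186), (372, 166), (373, 96)]
205 [(195, 99), (196, 197), (202, 186), (203, 129), (216, 78), (217, 152), (349, 191), (350, 74), (363, 80), (364, 150), (365, 184), (371, 161), (372, 97)]
```

Run:
```python
from h import *
d=load("pics/w9.npz");T=d['T'];Ti=np.linalg.inv(T)
def tl(uv,zw):
    p=plane(d,uv,zw,T);return (np.c_[p,np.ones(len(p))]@Ti.T)[:,:2]*1000
rows=[110,130,150,170,190,205]
A=dict(outL=([190.3,190.8,191.5,192.6,194.3,195.3],.061),inL=([198.2,198.7,199.9,200.6,201.9,202.9],.063),flL=([213.2,213.6,214.4,215.3,216.3,216.8],.005),
flR=([352.8,352.5,352,351.2,350.4,349.5],.005),inR=([368.3,367.9,367.2,366,365,363.8],.063),outR=([376.8,375.5,374.6,373.6,372.6,371.6],.061))
for k,(x,z) in A.items():
    p=tl(np.c_[x,rows],z);f=np.polyfit(p[:,1],p[:,0],1);print(k,"x at y=0:",np.polyval(f,0).round(1),"at y=-90",np.polyval(f,-90).round(1),"slope deg",np.degrees(np.arctan(f[0])).round(2))
Bx=Ti@[.4626,.1602,.06,1];print(Bx*1000)
```

```text
outL x at y=0: -71.6 at y=-90 -71.8 slope deg 0.12
inL x at y=0: -64.5 at y=-90 -64.7 slope deg 0.13
flL x at y=0: -65.2 at y=-90 -65.2 slope deg 0.02
flR x at y=0: 65.9 at y=-90 65.4 slope deg 0.3
inR x at y=0: 65.2 at y=-90 65.2 slope deg 0.03
outR x at y=0: 72.2 at y=-90 72.2 slope deg -0.01
[-9.11040840e-03 -4.06878987e+01  4.97044795e+01  1.00000000e+03]
```

Call:
drive_tool(steps=[[0.06,-0.53,1,0,0,0,255],[0.06,-0.53,2,0,0,0,255],[0.06,-0.53,2.8,0,0,0,255],[0.06,-0.53,3,0,0,0,255],[0.06,-0.53,3,0,0,0,255]])

```text
clock: 10.25
tcp_pos: [0.4694, 0.1259, 0.0795]
ee_rot: [-3.141, 0.001, 0.173]
ft_force: [-0.3, 0.1, -0.8]
grip_width: 0.0238
```

```bash
python3 - <<'E'
from h import *
d,T,s=snap("wrist","w10");e,_,_=snap("scene","s10")
cv2.imwrite("pics/w10c.png",cv2.resize(d['pixels'][90:320,160:400,::-1],None,fx=3,fy=2.6,interpolation=3))
u,v=pix(e,[[.463,.16,.06]])[0].astype(int);print(u,v)
cv2.imwrite("pics/s10c.png",cv2.resize(e['pixels'][v-50:v+50,u-60:u+70,::-1],None,fx=6,fy=6,interpolation=3))
Ti=np.linalg.inv(T);print(Ti@[.4626,.1602,.06,1]*1000)
E
python3 go.py 0.469 0.125 0.1 0.177
```

```text
208 209
[-8.09389742e-01 -3.49741513e+01  1.94552516e+01  1.00000000e+03]
t 10.35 pos [0.4697 0.1259 0.08  ] yaw [-3.1415e+00 -2.0000e-04  1.7300e-01] F [-0.4  0.3 -1.7] w 0.0235
shift cm [-0.09  0.08 -2.  ] dist 2.0 rv [-0.0001 -0.0002 -0.004 ]
```

View pics/w10c.png

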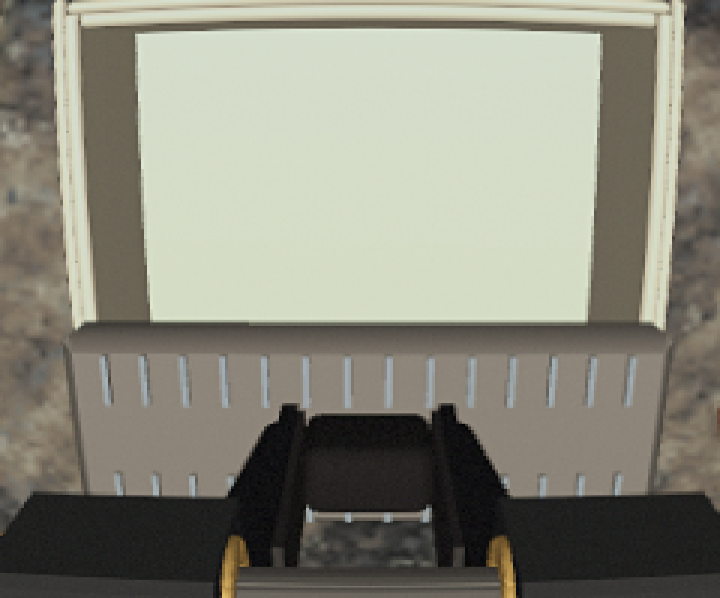

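View pics/s10c.png

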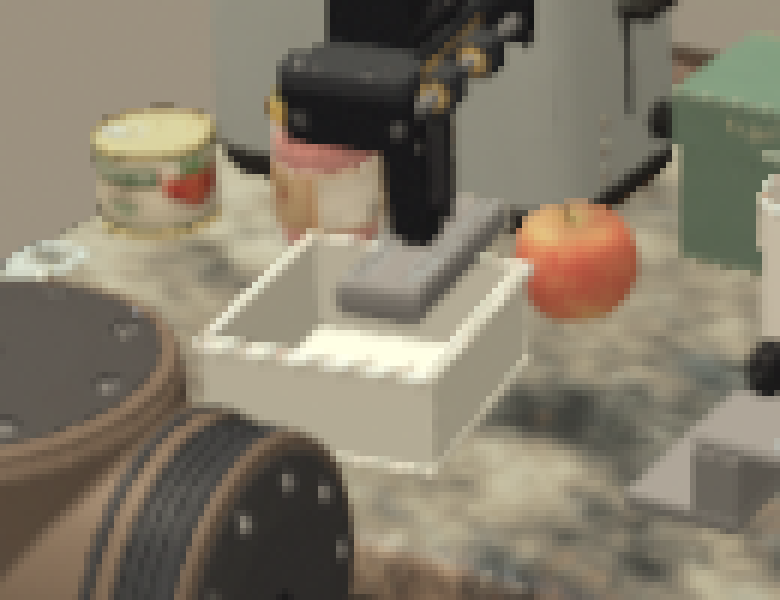

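Call:
drive_tool(steps=[[0,0,1.2,0,0,0,255],[0,0,2.4,0,0,0,255],[0,0,3.6,0,0,0,255],[0,0,4.8,0,0,0,255],[0,0,5.8,0,0,0,255]])

```text
clock: 10.85
tcp_pos: [0.4698, 0.1259, 0.0214]
ee_rot: [-3.142, -0.0, 0.173]
ft_force: [-0.3, -0.1, -2.6]
grip_width: 0.0236
```

Call:
drive_tool(steps=[[0,0,0.5,0,0,0,255],[0,0,0.9,0,0,0,255],[0,0,1.3,0,0,0,255],[0,0,1.5,0,0,0,255],[0,0,1.6,0,0,0,255]])

```text
clock: 11.35
tcp_pos: [0.4697, 0.126, 0.0059]
ee_rot: [-3.142, -0.0, 0.173]
ft_force: [0.8, -0.1, -1.5]
grip_width: 0.0235
```

Call:
drive_tool(steps=[[0,0,0.1,0,0,0,255],[0,0,0.2,0,0,0,255],[0,0,0.3,0,0,0,255],[0,0,0.36,0,0,0,255],[0,0,0.4,0,0,0,255]])

```text
clock: 11.85
tcp_pos: [0.4696, 0.1259, 0.0019]
ee_rot: [-3.142, -0.0, 0.173]
ft_force: [0.1, 0.2, 2.8]
grip_width: 0.0235
```

Call:
drive_tool(steps=[[0,0,0,0,0,0,130],[0,0,0,0,0,0,130],[0,0,0,0,0,0,130],[0,0,0,0,0,0,130],[0,0,0,0,0,0,130]])

```text
clock: 12.35
tcp_pos: [0.4697, 0.126, 0.002]
ee_rot: [-3.142, -0.0, 0.173]
ft_force: [-0.2, 0.7, -0.2]
grip_width: 0.0464
```

Call:
drive_tool(steps=[[0,0,-1,0,0,0,130],[0,0,-4,0,0,0,130],[0,0,-8,0,0,0,130],[0,0,-13,0,0,0,130],[0,0,-18,0,0,0,130]])

```text
clock: 12.85
tcp_pos: [0.469, 0.1259, 0.1845]
ee_rot: [-3.142, 0.0, 0.173]
ft_force: [1.1, 0.9, -0.9]
grip_width: 0.0468
```

```bash
python3 go.py 0.462 0.10 0.27 0.10
```

```text
t 12.85 pos [0.469  0.1259 0.1845] yaw [-3.1415e+00  1.0000e-04  1.7300e-01] F [ 1.1  0.9 -0.9] w 0.0468
shift cm [-1.13  2.43 -8.55] dist 9.0 rv [-0.0001  0.0001  0.073 ]
```

Call:
drive_tool(steps=[[-0.5,-2,-3,0,0,0,130],[-1,-4,-6,0,0,0,130],[-1,-5.5,-9,0,0,0,130],[-1,-5.5,-9,0,0,0,130],[-1,-5.5,-9,0,0,0,130]])

```text
clock: 13.35
tcp_pos: [0.4499, 0.1785, 0.2725]
ee_rot: [-3.142, -0.001, 0.174]
ft_force: [-0.4, 0.1, -0.4]
grip_width: 0.0469
```

```bash
python3 box.py w11 205 120 365 260; python3 go.py 0.48 -0.04 0.25 0.04
python3 - <<'E'
from h import *
d=load("pics/w11.npz");cv2.imwrite("pics/w11c.png",cv2.resize(d['pixels'][120:300,190:380,::-1],None,fx=4,fy=3.3,interpolation=3))
E
```

```text
13.35 [0.44993923 0.17848666 0.27253962] [-3.14151585e+00 -1.25523948e-03  1.73858679e-01] [-0.015  0.026  0.026 -0.002 -0.009 -0.004]
corners [[0.38, 0.2146], [0.5219, 0.2402], [0.5447, 0.1059], [0.4039, 0.0803]] rms [np.float64(0.31), np.float64(0.25), np.float64(0.14), np.float64(0.24)] [320, 320, 332, 275]
sides mm [np.float64(144.2), np.float64(136.2), np.float64(143.1), np.float64(136.4)] ctr [0.4626 0.1603]
angles deg l,r,t,b [np.float64(-79.94), np.float64(-80.37), np.float64(10.23), np.float64(10.31)]
corners [[0.3801, 0.2146], [0.5216, 0.2395], [0.5446, 0.1063], [0.4041, 0.0805]] rms [np.float64(0.2), np.float64(0.19), np.float64(0.12), np.float64(0.15)] [298, 299, 331, 331]
sides mm [np.float64(143.7), np.float64(135.2), np.float64(142.9), np.float64(136.3)] ctr [0.4626 0.1602]
angles deg l,r,t,b [np.float64(-79.86), np.float64(-80.22), np.float64(9.98), np.float64(10.4)]
t 13.4 pos [0.4498 0.1781 0.2717] yaw [3.1415e+00 4.0000e-04 1.7330e-01] F [-0.5 -0.3 -0.7] w 0.0466
shift cm [-0.79 22.01  2.17] dist 22.1 rv [1.000e-04 4.000e-04 1.333e-01]
```

View pics/w11c.png

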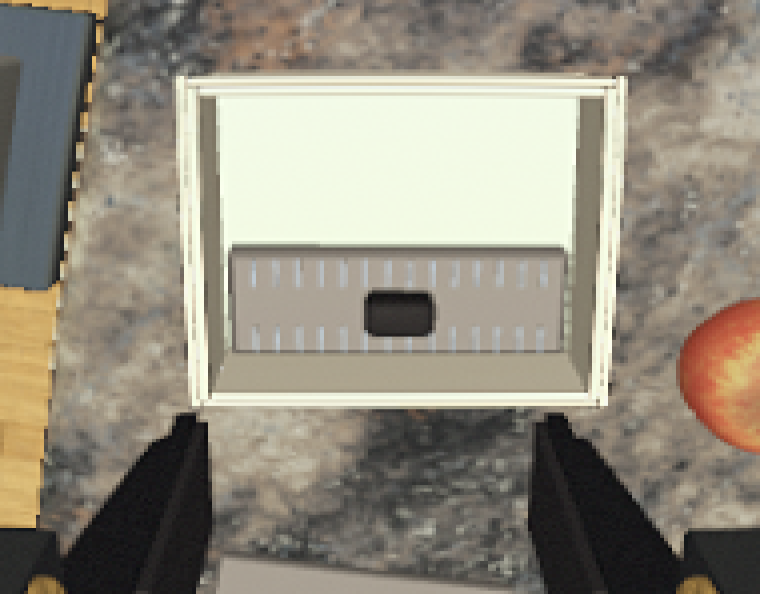

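The cassette lies level in the box, along the near (−y) wall, at (290,210) in the wrist view. Next is the stand.

Call:
drive_tool(steps=[[-0.2,5,0.5,0,0,0.03,130],[-0.4,10,1,0,0,0.07,130],[-0.6,15,1.5,0,0,0.1,130],[-0.8,19.5,2,0,0,0.13,130],[-0.8,22,2.2,0,0,0.13,130]])

```text
clock: 13.9
tcp_pos: [0.4795, -0.0431, 0.2483]
ee_rot: [-3.141, 0.003, 0.039]
ft_force: [0.7, 1.0, -0.2]
grip_width: 0.0466
```

Call:
drive_tool(steps=[[0,0,0,0,0,0,130],[0,0,0,0,0,0,130],[0,0,0,0,0,0,130],[0,0,0,0,0,0,130],[0,0,0,0,0,0,130]])

```text
clock: 14.4
tcp_pos: [0.4802, -0.0389, 0.25]
ee_rot: [-3.142, -0.0, 0.044]
ft_force: [0.3, -0.0, -0.1]
grip_width: 0.0468
```

Run:
```python
from h import *
d,T,s=snap("wrist","w12");print(s['clock'],s['tcp_pos'],s['ee_rot'],s['qvel'].round(3))
cv2.imwrite("pics/w12c.png",cv2.resize(d['pixels'][130:290,200:380,::-1],None,fx=4,fy=3.75,interpolation=3))
```

```text
14.4 [ 0.48020276 -0.038936    0.24998163] [-3.14152408e+00 -1.26589148e-04  4.43636335e-02] [-0.001 -0.    -0.003 -0.002  0.001 -0.001]
```

View pics/w12c.png

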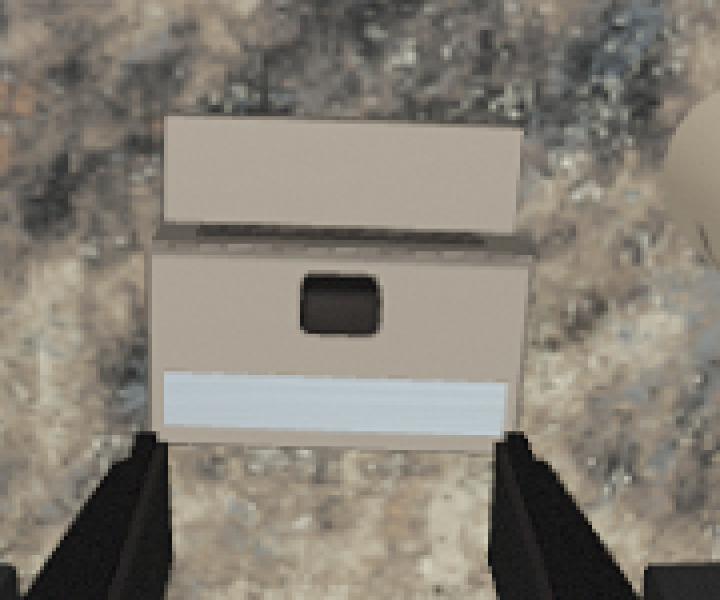

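```bash
cat > tl.py <<'E'
from h import *
def tl(f,pts,zw,sx=1,sy=1,o=(0,0)):
    d=load(f"pics/{f}.npz");T=d['T'];Ti=np.linalg.inv(T)
    uv=np.array(pts,float);uv=np.c_[(uv[:,0]+.5)/sx-.5+o[0],(uv[:,1]+.5)/sy-.5+o[1]]
    p=plane(d,uv,zw,T);return ((np.c_[p,np.ones(len(p))]@Ti.T)[:,:2]*1000).round(1),p.round(4)
E
python3 - <<'E'
from tl import *
a=(4,3.75,(200,130))
t,p=tl("w12",[(153,441),(517,450),(531,262),(151,252)],.055,*a);print(t.tolist())
v=t[1]-t[0];print("arm edge len",np.linalg.norm(v),"ang tool deg",np.degrees(np.arctan2(v[1],v[0])));v=t[2]-t[3];print(np.linalg.norm(v),np.degrees(np.arctan2(v[1],v[0])))
t,p=tl("w12",[(164,371),(507,381),(503,434),(163,424)],.055,*a);v=t[1]-t[0];print("stripe",np.degrees(np.arctan2(v[1],v[0])),t.tolist())
t,p=tl("w12",[(302,333),(379,335),(381,283),(301,281)],.079,*a);print("tab",t.tolist())
t,p=tl("w12",[(164,116),(523,128)],.012,*a);v=t[1]-t[0];print("foot",t.tolist(),np.linalg.norm(v),np.degrees(np.arctan2(v[1],v[0])))
E
```

```text
[[-59.7, 88.7], [61.6, 92.2], [62.9, 22.9], [-57.3, 19.5]]
arm edge len 121.35048413582865 ang tool deg 1.652758480446494
120.24807690769943 1.620247255004033
stripe 1.946692100901547 [[-54.8, 62.1], [57.0, 65.9], [56.6, 86.0], [-56.1, 82.1]]
tab [[-9.2, 40.1], [14.0, 40.8], [14.4, 23.4], [-9.4, 22.8]]
foot [[-57.4, -20.5], [65.2, -16.1]] 122.67893054636562 2.0554100795303882
```

Call:
drive_tool(steps=[[0.1,2,4,0,0,0.031,80],[0.25,3.2,8,0,0,0.031,80],[0.25,3.2,12,0,0,0.031,80],[0.25,3.2,15.5,0,0,0.031,80],[0.25,3.2,17,0,0,0.031,80]])

```text
clock: 14.95
tcp_pos: [0.483, -0.071, 0.0773]
ee_rot: [-3.14, 0.003, 0.012]
ft_force: [0.8, -0.0, 0.6]
grip_width: 0.0648
```

Call:
drive_tool(steps=[[0,0,0,0,0,0,80],[0,0,0,0,0,0,80],[0,0,0,0,0,0,80],[0,0,0,0,0,0,80],[0,0,0,0,0,0,80]])

```text
clock: 15.45
tcp_pos: [0.4845, -0.0716, 0.0807]
ee_rot: [3.141, -0.001, 0.012]
ft_force: [0.5, 0.4, -0.1]
grip_width: 0.0651
```

Run:
```python
from h import *
d,T,s=snap("wrist","w13");print(s['clock'],s['tcp_pos'],s['ee_rot'],s['qvel'].round(3),s['grip_width'])
cv2.imwrite("pics/w13c.png",cv2.resize(d['pixels'][130:310,170:390,::-1],None,fx=3.5,fy=3.3,interpolation=3))
```

```text
15.45 [ 0.48450762 -0.07159207  0.08070924] [ 3.14124464e+00 -1.47397304e-03  1.20871465e-02] [-0.002  0.006  0.003 -0.002 -0.003  0.   ] 0.06508129556890759
```

View pics/w13c.png

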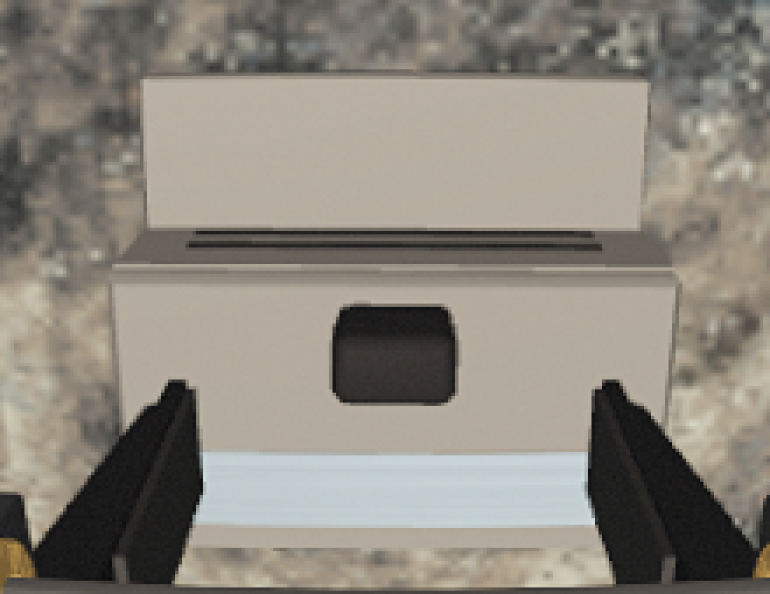

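Run:
```python
from tl import *
a=(3.5,3.3,(170,130))
t,p=tl("w13",[(202,452),(588,456),(193,541),(605,548)],.055,*a);print("stripe top / far arm edge",t.tolist())
t,p=tl("w13",[(112,285),(679,288)],.053,*a);v=t[1]-t[0];print("upright near edge",t.tolist(),np.degrees(np.arctan2(v[1],v[0])))
t,p=tl("w13",[(336,402),(452,402),(457,335),(332,335)],.079,*a);print("tab",t.tolist())
t,p=tl("w13",[(143,75),(650,79)],.012,*a);v=t[1]-t[0];print("foot",t.tolist(),np.linalg.norm(v),np.degrees(np.arctan2(v[1],v[0])))
```

```text
stripe top / far arm edge [[-43.5, 31.4], [43.0, 32.6], [-47.5, 56.5], [49.0, 58.7]]
upright near edge [[-61.1, -9.6], [60.8, -8.8]] 0.3760128430668016
tab [[-11.8, 7.2], [10.8, 7.2], [11.5, -7.5], [-12.2, -7.6]]
foot [[-60.8, -52.5], [61.1, -51.4]] 121.90496298346511 0.5170110488530564
```

Call:
drive_tool(steps=[[-0.03,0,1.2,0,0,0.007,80],[-0.03,0,2.4,0,0,0.007,80],[-0.03,0,3.6,0,0,0.007,80],[-0.03,0,4.5,0,0,0.007,80],[-0.03,0,4.9,0,0,0.007,80]])

```text
clock: 16.0
tcp_pos: [0.4837, -0.0715, 0.0304]
ee_rot: [-3.141, 0.001, 0.005]
ft_force: [0.7, -1.2, 0.3]
grip_width: 0.065
```

Call:
drive_tool(steps=[[0,0,0,0,0,0,180],[0,0,0,0,0,0,255],[0,0,0,0,0,0,255],[0,0,0,0,0,0,255],[0,0,0,0,0,0,255]], force=40)

```text
clock: 16.5
tcp_pos: [0.484, -0.0716, 0.0312]
ee_rot: [3.142, -0.0, 0.005]
ft_force: [-0.5, -0.6, -0.4]
grip_width: 0.0305
```

Call:
drive_tool(steps=[[0,0,0,0,0,0,255],[0,0,0,0,0,0,255],[0,0,0,0,0,0,255],[0,0,0,0,0,0,255],[0,0,0,0,0,0,255]])

```text
clock: 17.0
tcp_pos: [0.484, -0.0716, 0.0311]
ee_rot: [3.142, -0.0, 0.005]
ft_force: [-0.7, 0.2, 5.4]
grip_width: 0.0238
```

Call:
drive_tool(steps=[[0,0,-0.8,0,0,0,255],[0,0,-3,0,0,0,255],[0,0,-6,0,0,0,255],[0,0,-9,0,0,0,255],[0,0,-11.5,0,0,0,255]])

```text
clock: 17.5
tcp_pos: [0.4835, -0.0715, 0.1475]
ee_rot: [-3.141, 0.0, 0.005]
ft_force: [0.0, 0.0, -3.8]
grip_width: 0.0239
```

Call:
drive_tool(steps=[[-0.3,-3,-0.3,0,0,-0.03,255],[-0.6,-7,-0.5,0,0,-0.07,255],[-1,-11,-0.5,0,0,-0.11,255],[-1.4,-15,-0.5,0,0,-0.14,255],[-1.8,-19,-0.5,0,0,-0.17,255]])

```text
clock: 18.0
tcp_pos: [0.4641, 0.1198, 0.1511]
ee_rot: [-3.142, 0.001, 0.176]
ft_force: [0.4, 0.4, -3.3]
grip_width: 0.0236
```

```bash
python3 go.py 0.4617 0.1651 0.145 0.175
```

```text
t 18.0 pos [0.4641 0.1198 0.1511] yaw [-3.1415e+00  6.0000e-04  1.7600e-01] F [ 0.4  0.4 -3.3] w 0.0236
shift cm [ 0.56 -4.5   0.61] dist 4.6 rv [-0.0001  0.0006  0.001 ]
```

Call:
drive_tool(steps=[[0.3,-2,0.3,0,0,0,255],[0.5,-4,0.6,0,0,0,255],[0.5,-4.5,0.6,0,0,0,255],[0.5,-4.5,0.6,0,0,0,255],[0.5,-4.5,0.6,0,0,0,255]])

```text
clock: 18.5
tcp_pos: [0.4619, 0.1629, 0.145]
ee_rot: [3.142, 0.0, 0.175]
ft_force: [0.5, 1.1, -3.5]
grip_width: 0.0236
```

Run:
```python
from h import *
d,T,s=snap("wrist","w14");print(s['clock'],s['tcp_pos'],s['ee_rot'],s['qvel'].round(3),s['grip_width'])
cv2.imwrite("pics/w14c.png",cv2.resize(d['pixels'][110:310,165:395,::-1],None,fx=3.4,fy=2.9,interpolation=3))
e,_,_=snap("scene","s14");u,v=208,209
cv2.imwrite("pics/s14c.png",cv2.resize(e['pixels'][v-50:v+50,u-60:u+70,::-1],None,fx=6,fy=6,interpolation=3))
```

```text
18.5 [0.46193924 0.1629321  0.14503893] [3.14151208e+00 2.33021788e-04 1.74838016e-01] [-0.01   0.    -0.001  0.001 -0.001  0.001] 0.023564476686890393
```

View pics/w14c.png

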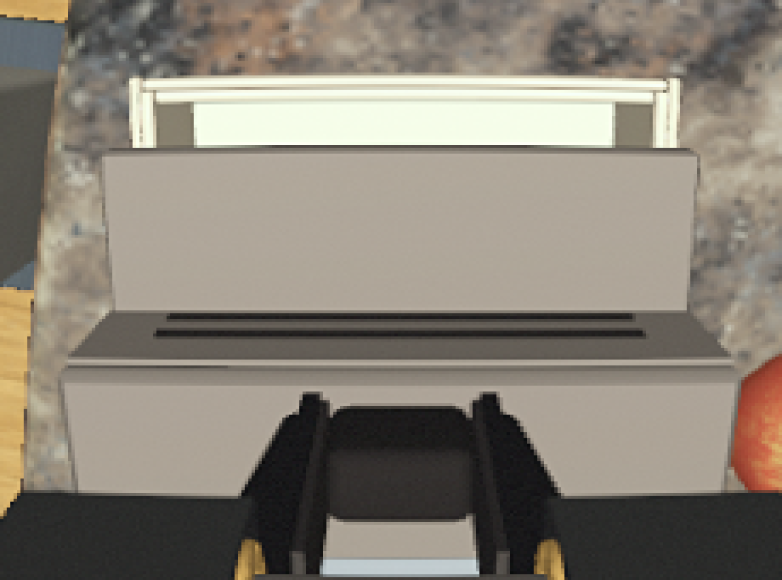

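View pics/s14c.png

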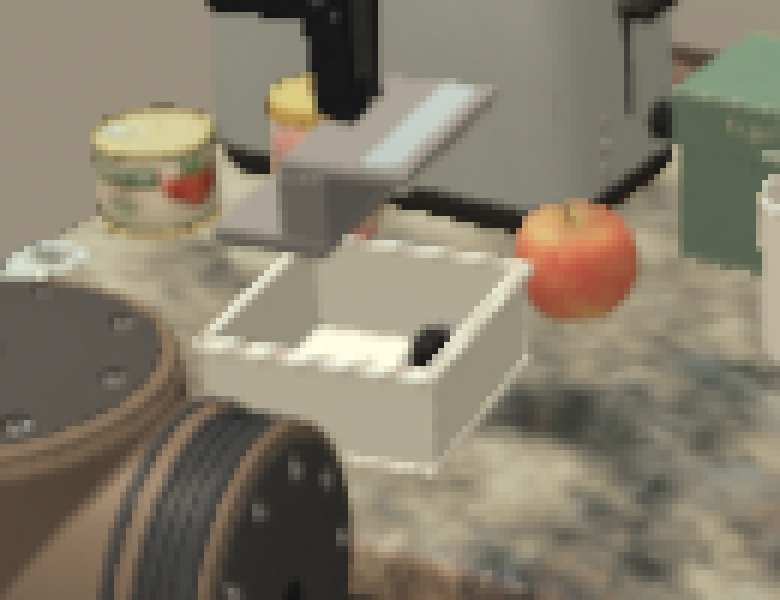

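Run:
```python
from tl import *
a=(3.4,2.9,(165,110))
zb=.14504-.0311
t,p=tl("w14",[(103,153),(699,153)],zb+.012,*a);v=t[1]-t[0];print("foot",t.tolist(),np.linalg.norm(v),np.degrees(np.arctan2(v[1],v[0])))
t,p=tl("w14",[(62,381),(741,381)],zb+.053,*a);v=t[1]-t[0];print("upright edge",t.tolist(),np.linalg.norm(v),np.degrees(np.arctan2(v[1],v[0])))
t,p=tl("w14",[(325,519),(475,519)],zb+.079,*a);print("tab far",t.tolist())
t,p=tl("w14",[(131,80),(680,79)],.061,*a);v=t[1]-t[0];print("rim outer top corners",t.tolist(),np.linalg.norm(v),np.degrees(np.arctan2(v[1],v[0])))
t,p=tl("w14",[(154,102),(655,102),(152,145),(655,145)],.063,*a);print("rim inner",t.tolist())
t,p=tl("w14",[(192,145),(615,145)],.005,*a);print("floor L,R",t.tolist())
d=load("pics/w14.npz");print(np.linalg.inv(d['T'])@[.4626,.1602,.06,1]*1000)
```

```text
foot [[-61.3, -51.6], [60.6, -51.6]] 121.9 0.0
upright edge [[-61.4, -9.7], [60.9, -9.7]] 122.3 0.0
tab far [[-12.4, 7.0], [11.4, 7.0]]
rim outer top corners [[-70.6, -64.5], [72.4, -64.9]] 143.00055943946512 -0.16026749672680152
rim inner [[-64.2, -57.7], [65.4, -57.8], [-65.3, -44.5], [66.0, -44.5]]
floor L,R [[-65.7, -36.1], [66.7, -36.1]]
[1.95262181e-01 2.79853492e+00 8.50391155e+01 1.00000000e+03]
```

Call:
drive_tool(steps=[[0.08,-0.19,0.8,0,0,0,255],[0.08,-0.19,2,0,0,0,255],[0.08,-0.19,3.2,0,0,0,255],[0.08,-0.19,4.0,0,0,0,255],[0.08,-0.19,4.4,0,0,0,255]])

```text
clock: 19.1
tcp_pos: [0.4623, 0.1653, 0.1]
ee_rot: [-3.142, 0.001, 0.175]
ft_force: [-0.6, 0.6, -2.4]
grip_width: 0.0239
```

Run:
```python
from h import *
d,T,s=snap("wrist","w15");print(s['clock'],s['tcp_pos'],s['ee_rot'],s['qvel'].round(3),s['ft_force'])
cv2.imwrite("pics/w15c.png",cv2.resize(d['pixels'][110:310,165:395,::-1],None,fx=3.4,fy=2.9,interpolation=3))
print(np.linalg.inv(T)@[.4626,.1602,.06,1]*1000)
```

```text
19.1 [0.46228378 0.16526254 0.10002135] [-3.14155230e+00  1.06165411e-03  1.74509986e-01] [ 0.001  0.049  0.03   0.001 -0.088  0.   ] [-0.58794706  0.62110625 -2.41883521]
[-5.25082999e-01  5.04216432e+00  4.00217294e+01  1.00000000e+03]
```

View pics/w15c.png

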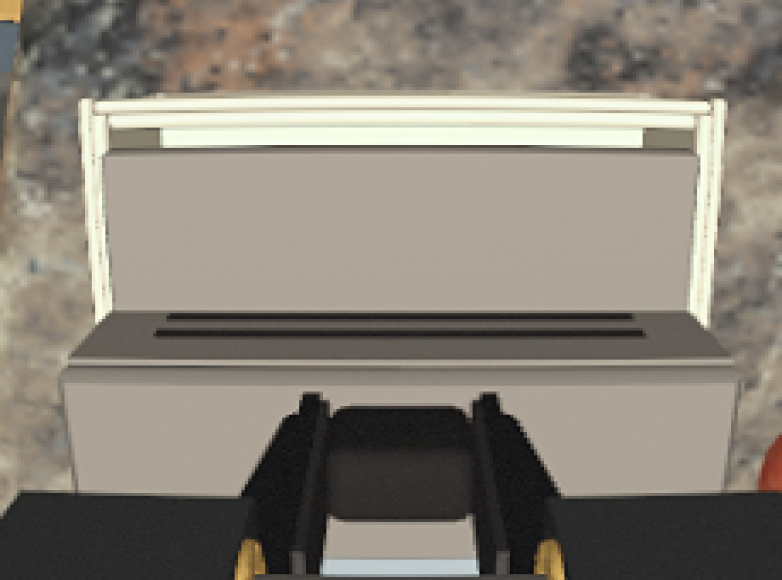

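Call:
drive_tool(steps=[[0,0,0.8,0,0,0,255],[0,0,1.8,0,0,0,255],[0,0,2.8,0,0,0,255],[0,0,3.6,0,0,0,255],[0,0,4.2,0,0,0,255]])

```text
clock: 19.65
tcp_pos: [0.4623, 0.1655, 0.058]
ee_rot: [-3.142, 0.001, 0.175]
ft_force: [-1.1, 1.0, -2.6]
grip_width: 0.0235
```

Call:
drive_tool(steps=[[0,0,0.4,0,0,0,255],[0,0,0.8,0,0,0,255],[0,0,1.2,0,0,0,255],[0,0,1.5,0,0,0,255],[0,0,1.7,0,0,0,255]])

```text
clock: 20.15
tcp_pos: [0.4625, 0.1655, 0.0417]
ee_rot: [-3.142, -0.0, 0.175]
ft_force: [-0.2, -0.2, -2.9]
grip_width: 0.0237
```

Call:
drive_tool(steps=[[0,0,0.15,0,0,0,255],[0,0,0.3,0,0,0,255],[0,0,0.42,0,0,0,255],[0,0,0.5,0,0,0,255],[0,0,0.55,0,0,0,255]])

```text
clock: 20.65
tcp_pos: [0.4625, 0.1655, 0.0364]
ee_rot: [-3.142, -0.0, 0.175]
ft_force: [-0.2, 0.6, -2.9]
grip_width: 0.0234
```

Call:
drive_tool(steps=[[0,0,0.03,0,0,0,255],[0,0,0.05,0,0,0,255],[0,0,0.07,0,0,0,255],[0,0,0.09,0,0,0,255],[0,0,0.1,0,0,0,255]])

```text
clock: 21.15
tcp_pos: [0.4625, 0.1656, 0.0361]
ee_rot: [-3.142, -0.001, 0.175]
ft_force: [-3.4, -2.4, 10.4]
grip_width: 0.0238
```

Contact came at the expected height (0.0361). Now I'll release and look.

Call:
drive_tool(steps=[[0,0,-0.03,0,0,0,130],[0,0,-0.03,0,0,0,130],[0,0,-0.03,0,0,0,130],[0,0,-0.03,0,0,0,130],[0,0,-0.03,0,0,0,130]])

```text
clock: 21.65
tcp_pos: [0.4625, 0.1656, 0.0357]
ee_rot: [-3.142, -0.0, 0.175]
ft_force: [-0.0, -0.1, 0.1]
grip_width: 0.0464
```

Call:
drive_tool(steps=[[0,0,-0.8,0,0,0,130],[0,0,-3,0,0,0,130],[0,0,-7,0,0,0,130],[0,0,-12,0,0,0,130],[-1,-1.5,-16,0,0,0,130]])

```text
clock: 22.15
tcp_pos: [0.4508, 0.178, 0.1987]
ee_rot: [3.142, -0.002, 0.174]
ft_force: [0.6, 0.3, 0.8]
grip_width: 0.0465
```

Call:
drive_tool(steps=[[0,-1,-5,0,0,0,130],[0,-1,-7,0,0,0,130],[0,-1,-7,0,0,0,130],[0,-1,-7,0,0,0,130],[0,-1,-7,0,0,0,130]])

```text
clock: 22.65
tcp_pos: [0.4477, 0.1881, 0.2646]
ee_rot: [3.141, 0.002, 0.175]
ft_force: [0.2, -1.2, -0.3]
grip_width: 0.0464
```

```bash
python3 box.py w16 205 120 365 265;  python3 - <<'E'
from h import *
d=load("pics/w16.npz");cv2.imwrite("pics/w16c.png",cv2.resize(d['pixels'][120:300,190:380,::-1],None,fx=4,fy=3.3,interpolation=3))
e,_,_=snap("scene","s16");u,v=208,209
cv2.imwrite("pics/s16c.png",cv2.resize(e['pixels'][v-50:v+50,u-60:u+70,::-1],None,fx=6,fy=6,interpolation=3))
E
python3 go.py 0.46 -0.33 0.27 -0.6
```

```text
22.65 [0.44769703 0.1881025  0.26457497] [3.14145341e+00 2.11126642e-03 1.74760164e-01] [-0.002  0.009 -0.001 -0.001  0.001 -0.   ]
corners [[0.3801, 0.2151], [0.5218, 0.2405], [0.5448, 0.1062], [0.4036, 0.0806]] rms [np.float64(0.3), np.float64(0.25), np.float64(0.32), np.float64(0.13)] [302, 328, 341, 194]
sides mm [np.float64(144.0), np.float64(136.2), np.float64(143.5), np.float64(136.5)] ctr [0.4626 0.1606]
angles deg l,r,t,b [np.float64(-80.09), np.float64(-80.29), np.float64(10.19), np.float64(10.32)]
corners [[0.3803, 0.2145], [0.5215, 0.2398], [0.5229, 0.2319], [0.3815, 0.2077]] rms [np.float64(0.23), np.float64(0.22), np.float64(0.12), np.float64(0.11)] [301, 301, 342, 338]
sides mm [np.float64(143.5), np.float64(8.0), np.float64(143.5), np.float64(6.9)] ctr [0.4515 0.2235]
angles deg l,r,t,b [np.float64(-80.0), np.float64(-80.17), np.float64(10.14), np.float64(9.69)]
t 22.75 pos [0.4479 0.1881 0.2646] yaw [3.1414e+00 2.3000e-03 1.7470e-01] F [0.  0.4 0.4] w 0.0468
shift cm [-7.81 51.24 -0.52] dist 51.8 rv [0.001  0.0021 0.7747]
```

View pics/w16c.png

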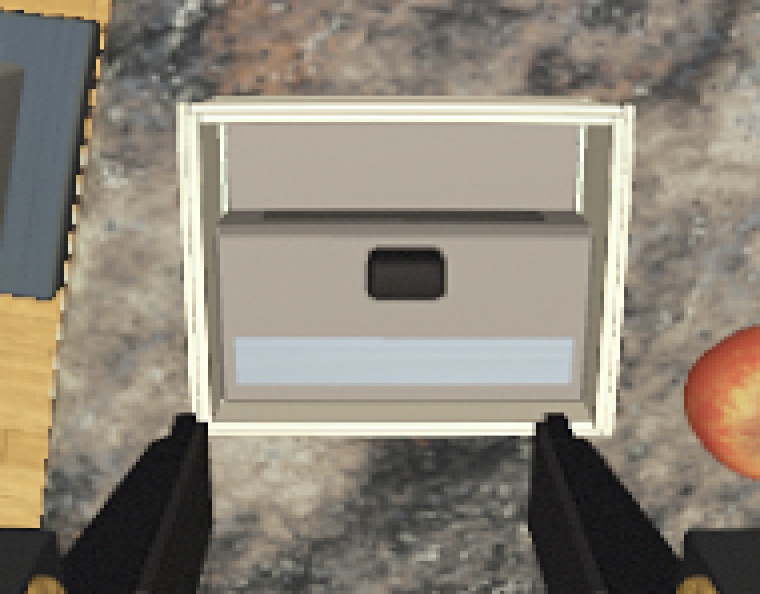

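View pics/s16c.png

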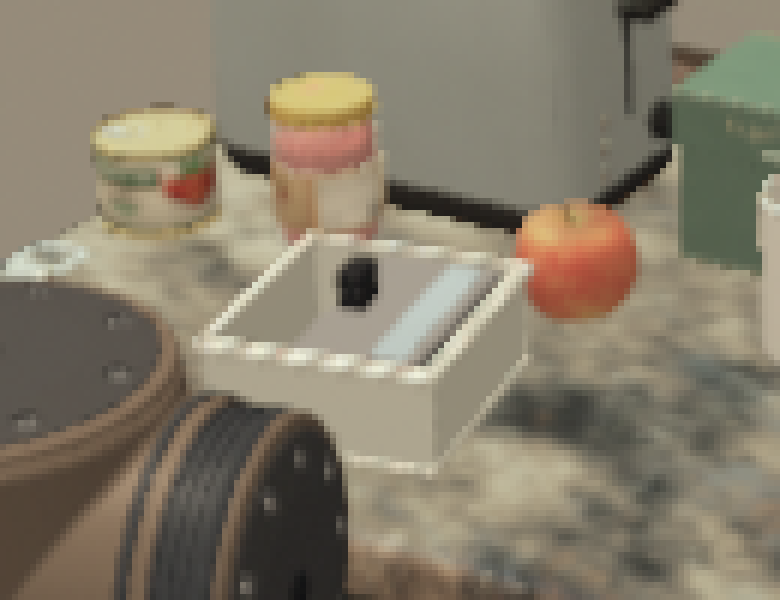

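Call:
drive_tool(steps=[[-0.9,5,0,0,0,0.14,80],[-1.7,10,0,0,0,0.28,80],[-2.6,15,0,0,0,0.4,80],[-3.5,20,0,0,0,0.5,80],[-4.3,24.6,0,0,0,0.6,80]])

```text
clock: 23.25
tcp_pos: [0.4481, -0.0633, 0.265]
ee_rot: [3.141, 0.001, -0.429]
ft_force: [1.3, -0.8, 0.2]
grip_width: 0.0648
```

```bash
python3 go.py 0.465 -0.28 0.27 -0.5;python3 go.py 0.503 -0.376 0.25 -0.5
```

```text
t 23.25 pos [ 0.4481 -0.0633  0.265 ] yaw [ 3.1415e+00  1.3000e-03 -4.2920e-01] F [ 1.3 -0.8  0.2] w 0.0648
shift cm [10.55 19.   -0.51] dist 21.7 rv [0.0001 0.0013 0.0708]
t 23.25 pos [ 0.4481 -0.0633  0.265 ] yaw [ 3.1415e+00  1.3000e-03 -4.2920e-01] F [ 1.3 -0.8  0.2] w 0.0648
shift cm [18.   26.15  1.48] dist 31.8 rv [0.0001 0.0013 0.0708]
```

Call:
drive_tool(steps=[[2.2,4,0,0,0,0.02,80],[4.4,8,0,0,0,0.05,80],[6.6,12,0,0,0,0.07,80],[8.8,16,0,0,0,0.07,80],[10.6,19,0,0,0,0.07,80]])

```text
clock: 23.75
tcp_pos: [0.4665, -0.2807, 0.2645]
ee_rot: [-3.141, 0.002, -0.496]
ft_force: [1.3, 0.0, -0.2]
grip_width: 0.0652
```

Call:
drive_tool(steps=[[3,3.5,0.5,0,0,0,80],[6,6,1,0,0,0,80],[7.4,7,1.5,0,0,0,80],[7.4,7,1.5,0,0,0,80],[7.4,7,1.5,0,0,0,80]])

```text
clock: 24.25
tcp_pos: [0.4984, -0.3744, 0.2496]
ee_rot: [-3.141, 0.002, -0.495]
ft_force: [0.3, 0.7, -0.3]
grip_width: 0.0653
```

Run:
```python
from h import *
d,T,s=snap("wrist","w17");print(s['clock'],s['tcp_pos'],s['ee_rot'],s['qvel'].round(3))
```

```text
24.25 [ 0.49837652 -0.3744121   0.24962741] [-3.14086540e+00  2.13536200e-03 -4.95360525e-01] [ 0.015 -0.03   0.007  0.     0.     0.001]
```

View pics/w17.png

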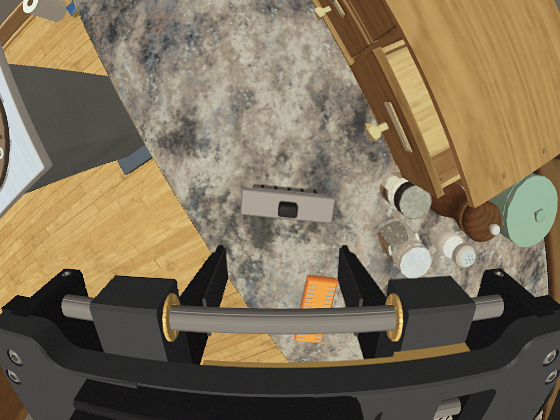

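Run:
```python
from tl import *
d=load("pics/w17.npz");cv2.imwrite("pics/w17c.png",cv2.resize(d['pixels'][170:240,230:350,::-1],None,fx=6,fy=6,interpolation=3))
# jar tops assumed 0.1 high
print(tl("w17",[(385,190),(398,262),(430,262)],.1))
```

```text
(array([[117.2,  -0.8],
       [144.4,  90.9],
       [190. ,  92.9]]), array([[ 0.6016, -0.4292,  0.1   ],
       [ 0.5819, -0.5228,  0.1   ],
       [ 0.6212, -0.5463,  0.1   ]]))
```

View pics/w17c.png

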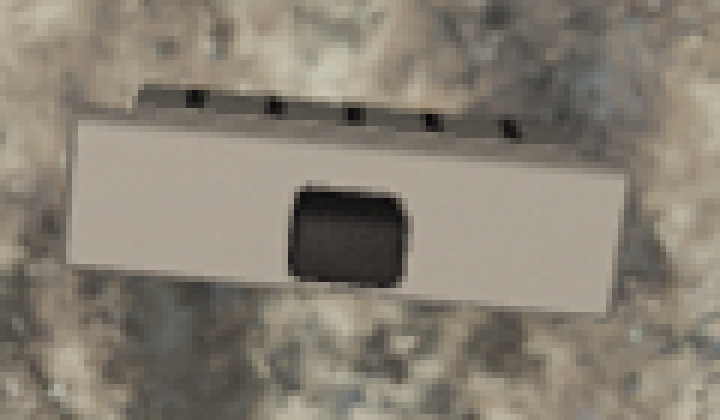

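Run:
```python
from tl import *
a=(6,6,(230,170))
t,p=tl("w17",[(76,119),(628,174),(609,314),(68,264)],.042,*a);print(t.tolist(),t.mean(0))
for i,j in((0,1),(3,2)):
    v=t[j]-t[i];print(np.linalg.norm(v),np.arctan2(v[1],v[0]))
t,p=tl("w17",[(289,280),(403,288),(408,222),(294,212)],.066,*a);print("tab",t.tolist(),t.mean(0))
```

```text
[[-51.9, 13.1], [67.9, 25.3], [65.1, 57.6], [-54.9, 45.9]] [ 6.55  35.475]
120.41959973359819 0.10148653183057996
120.56902587314869 0.09719279718858054
tab [[-5.7, 41.7], [17.9, 43.5], [18.7, 29.2], [-4.7, 27.1]] [ 6.55  35.375]
```

Call:
drive_tool(steps=[[0.3,1.8,4,0,0,0.05,80],[0.65,3.5,8,0,0,0.099,80],[0.65,3.5,12.5,0,0,0.099,80],[0.65,3.5,16.5,0,0,0.099,80],[0.65,3.5,18,0,0,0.099,80]])

```text
clock: 24.8
tcp_pos: [0.4867, -0.4067, 0.0679]
ee_rot: [-3.141, 0.005, -0.593]
ft_force: [-0.7, 0.1, 0.9]
grip_width: 0.0657
```

Call:
drive_tool(steps=[[0,0,0,0,0,0,80],[0,0,0,0,0,0,80],[0,0,0,0,0,0,80],[0,0,0,0,0,0,80],[0,0,0,0,0,0,80]])

```text
clock: 25.3
tcp_pos: [0.4883, -0.409, 0.0719]
ee_rot: [3.141, -0.002, -0.594]
ft_force: [-0.2, -0.7, 0.7]
grip_width: 0.0655
```

Run:
```python
from h import *
d,T,s=snap("wrist","w18");print(s['clock'],s['tcp_pos'],s['ee_rot'],s['qvel'].round(3))
cv2.imwrite("pics/w18c.png",cv2.resize(d['pixels'][160:310,175:395,::-1],None,fx=3.5,fy=3.5,interpolation=3))
```

```text
25.3 [ 0.4883008  -0.40901905  0.07186982] [ 3.14133480e+00 -1.74828002e-03 -5.93970578e-01] [-0.     0.008  0.004 -0.001 -0.002  0.001]
```

View pics/w18c.png

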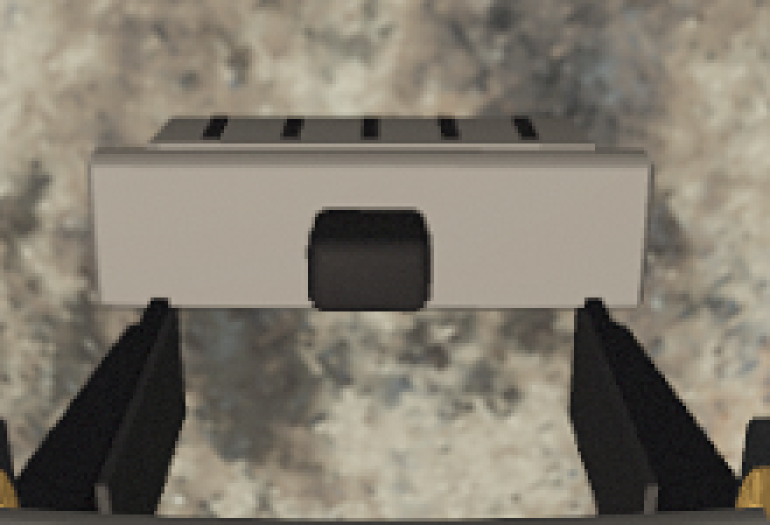

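Run:
```python
from tl import *
a=(3.5,3.5,(175,160))
t,p=tl("w18",[(90,163),(652,165),(641,306),(99,303)],.042,*a);print(t.tolist(),t.mean(0))
t,p=tl("w18",[(313,309),(426,309),(430,240),(308,239)],.066,*a);print("tab",t.tolist(),t.mean(0))
```

```text
[[-61.6, -16.5], [59.2, -16.0], [59.2, 17.0], [-62.3, 16.2]] [-1.375  0.175]
tab [[-12.6, 6.6], [9.7, 6.6], [10.3, -7.9], [-13.3, -8.2]] [-1.475 -0.725]
```

Call:
drive_tool(steps=[[-0.14,-0.02,1.2,0,0,0.004,80],[-0.14,-0.02,2.6,0,0,0.004,80],[-0.14,-0.02,4,0,0,0.004,80],[-0.14,-0.02,5,0,0,0.004,80],[-0.14,-0.02,5.3,0,0,0.004,80]])

```text
clock: 25.85
tcp_pos: [0.4863, -0.4073, 0.0157]
ee_rot: [-3.141, 0.003, -0.598]
ft_force: [-0.3, -0.1, -0.5]
grip_width: 0.0654
```

Call:
drive_tool(steps=[[0,0,0,0,0,0,180],[0,0,0,0,0,0,255],[0,0,0,0,0,0,255],[0,0,0,0,0,0,255],[0,0,0,0,0,0,255]], force=35)

```text
clock: 26.35
tcp_pos: [0.487, -0.4079, 0.018]
ee_rot: [3.142, -0.001, -0.598]
ft_force: [1.0, -0.2, -0.5]
grip_width: 0.0303
```

Call:
drive_tool(steps=[[0,0,0,0,0,0,255],[0,0,0,0,0,0,255],[0,0,0,0,0,0,255],[0,0,0,0,0,0,255],[0,0,0,0,0,0,255]])

```text
clock: 26.85
tcp_pos: [0.487, -0.4079, 0.0179]
ee_rot: [-3.142, -0.0, -0.598]
ft_force: [-0.6, 0.8, 5.1]
grip_width: 0.0234
```

Call:
drive_tool(steps=[[0,0,-0.8,0,0,0,255],[0,0,-3,0,0,0,255],[0,0,-7,0,0,0,255],[0,0,-11,0,0,0,255],[0,0,-14,0,0,0,255]])

```text
clock: 27.35
tcp_pos: [0.487, -0.4079, 0.1603]
ee_rot: [3.141, -0.001, -0.598]
ft_force: [0.6, 0.4, -1.7]
grip_width: 0.0238
```

```bash
python3 go.py 0.45 -0.25 0.18 -0.2;python3 go.py 0.4557 0.1991 0.18 0.175
```

```text
t 27.35 pos [ 0.487  -0.4079  0.1603] yaw [ 3.1414e+00 -1.4000e-03 -5.9800e-01] F [ 0.6  0.4 -1.7] w 0.0238
shift cm [-11.94 -10.96  -1.98] dist 16.3 rv [ 0.0004 -0.0013 -0.398 ]
t 27.35 pos [ 0.487  -0.4079  0.1603] yaw [ 3.1414e+00 -1.4000e-03 -5.9800e-01] F [ 0.6  0.4 -1.7] w 0.0238
shift cm [-36.76 -48.4   -2.02] dist 60.8 rv [ 7.00e-04 -1.20e-03 -7.73e-01]
```

Call:
drive_tool(steps=[[-3,-2.6,-0.6,0,0,-0.06,255],[-6,-5.5,-1.2,0,0,-0.14,255],[-9,-8.5,-1.8,0,0,-0.22,255],[-11.5,-11.5,-2,0,0,-0.31,255],[-14,-15,-2,0,0,-0.4,255]])

```text
clock: 27.85
tcp_pos: [0.455, -0.2037, 0.1783]
ee_rot: [3.141, -0.001, -0.195]
ft_force: [0.6, -0.3, -1.9]
grip_width: 0.0238
```

```bash
python3 go.py 0.45 -0.05 0.18 0.1;python3 go.py 0.4557 0.1991 0.18 0.175
```

```text
t 27.85 pos [ 0.455  -0.2037  0.1783] yaw [ 3.1415e+00 -6.0000e-04 -1.9510e-01] F [ 0.6 -0.3 -1.9] w 0.0238
shift cm [ -3.47 -14.98  -0.17] dist 15.4 rv [ 2.000e-04 -5.000e-04 -2.951e-01]
t 27.85 pos [ 0.455  -0.2037  0.1783] yaw [ 3.1415e+00 -6.0000e-04 -1.9510e-01] F [ 0.6 -0.3 -1.9] w 0.0238
shift cm [ -7.74 -39.53  -0.18] dist 40.3 rv [ 2.000e-04 -5.000e-04 -3.701e-01]
```

Call:
drive_tool(steps=[[-0.9,-4.5,0,0,0,-0.08,255],[-1.8,-9,0,0,0,-0.16,255],[-2.7,-13.5,0,0,0,-0.24,255],[-3.5,-18,0,0,0,-0.31,255],[-4.4,-22.5,0,0,0,-0.37,255]])

```text
clock: 28.35
tcp_pos: [0.4563, 0.026, 0.1781]
ee_rot: [-3.142, -0.0, 0.175]
ft_force: [0.5, -0.2, -1.3]
grip_width: 0.0238
```

```bash
python3 go.py 0.4557 0.1991 0.16 0.175
```

```text
t 28.35 pos [0.4563 0.026  0.1781] yaw [-3.1416e+00 -3.0000e-04  1.7460e-01] F [ 0.5 -0.2 -1.3] w 0.0238
shift cm [  2.95 -17.06   1.81] dist 17.4 rv [-0.     -0.0003 -0.0004]
```

Call:
drive_tool(steps=[[0.7,-4.5,0.3,0,0,0,255],[1.5,-9,0.6,0,0,0,255],[2.2,-13,1,0,0,0,255],[2.9,-16.7,1.8,0,0,0,255],[2.9,-16.7,1.8,0,0,0,255]])

```text
clock: 28.85
tcp_pos: [0.456, 0.197, 0.1591]
ee_rot: [-3.141, 0.001, 0.176]
ft_force: [-0.0, 0.1, -1.2]
grip_width: 0.0238
```

Call:
drive_tool(steps=[[0,0,1,0,0,0,255],[0,0,2,0,0,0,255],[0,0,3,0,0,0,255],[0,0,3.5,0,0,0,255],[0,0,3.5,0,0,0,255]])

```text
clock: 29.35
tcp_pos: [0.4565, 0.193, 0.1239]
ee_rot: [3.141, 0.002, 0.171]
ft_force: [-0.2, -0.2, -1.2]
grip_width: 0.0235
```

Run:
```python
from h import *
d,T,s=snap("wrist","w19");print(s['clock'],s['tcp_pos'],s['ee_rot'],s['qvel'].round(3))
cv2.imwrite("pics/w19c.png",cv2.resize(d['pixels'][150:310,160:400,::-1],None,fx=3.3,fy=3.3,interpolation=3))
e,_,_=snap("scene","s19");u,v=208,209
cv2.imwrite("pics/s19c.png",cv2.resize(e['pixels'][v-50:v+50,u-60:u+70,::-1],None,fx=6,fy=6,interpolation=3))
print(np.linalg.inv(T)@[.4626,.1602,.06,1]*1000)
```

```text
29.35 [0.45654117 0.19299866 0.12389307] [3.14149676e+00 1.51759926e-03 1.70825217e-01] [ 0.006 -0.016 -0.018 -0.     0.017  0.   ]
[4.91975640e-01 3.33451124e+01 6.38955943e+01 1.00000000e+03]
```

View pics/w19c.png

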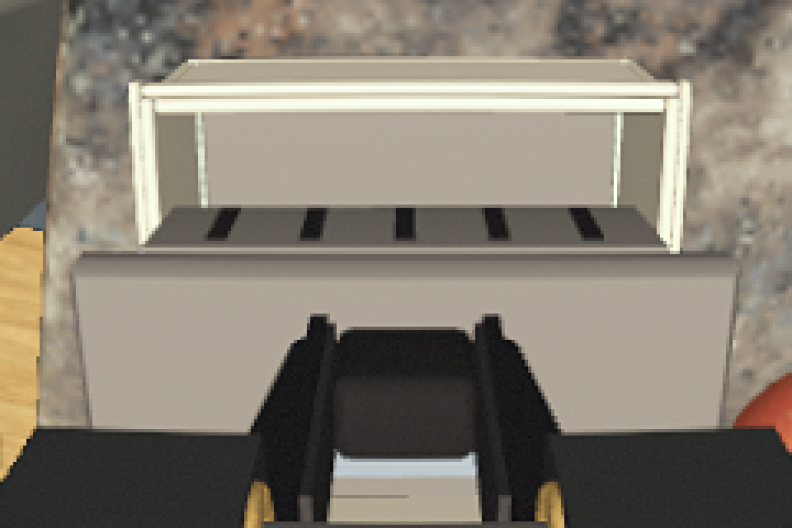

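View pics/s19c.png

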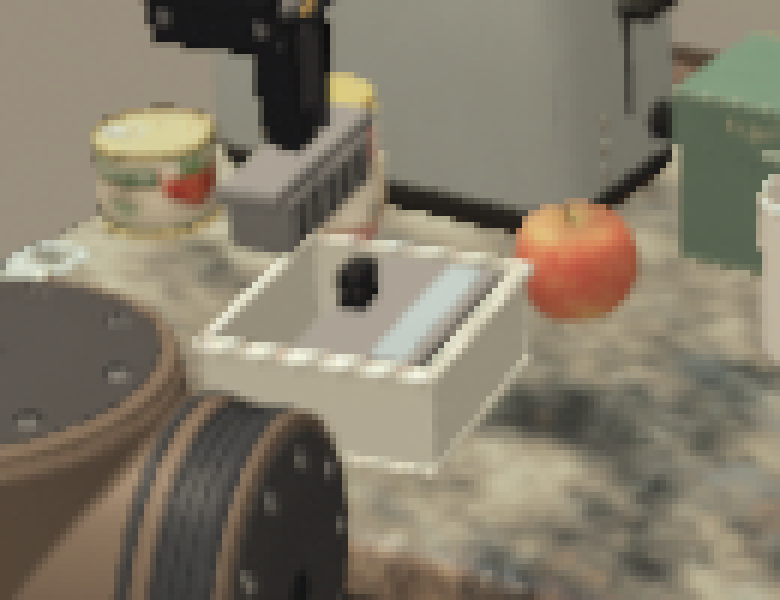

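Run:
```python
from tl import *
a=(3.3,3.3,(160,150))
zb=.1239-.0179
t,p=tl("w19",[(75,270),(738,270),],zb+.042,*a);v=t[1]-t[0];print("plate near (bevel?)",t.tolist(),np.degrees(np.arctan2(v[1],v[0])))
t,p=tl("w19",[(334,457),(479,457)],zb+.066,*a);print("tab far",t.tolist())
t,p=tl("w19",[(131,84),(690,84)],.061,*a);v=t[1]-t[0];print("rim outer top",t.tolist(),np.degrees(np.arctan2(v[1],v[0])))
t,p=tl("w19",[(155,112),(664,112),(148,240),(671,240)],.063,*a);print("rim inner",t.tolist())
for q in ([(158,85),(157,110)],): pass
```

```text
plate near (bevel?) [[-60.3, -16.8], [59.9, -16.9]] -0.04766702686711655
tab far [[-12.1, 6.5], [11.7, 6.5]]
rim outer top [[-70.2, -34.3], [72.1, -34.3]] 0.0
rim inner [[-63.8, -27.3], [65.1, -27.4], [-68.0, 7.0], [69.4, 6.9]]
```

Call:
drive_tool(steps=[[0.09,-0.56,0.8,0,0,-0.003,255],[0.09,-0.56,1.8,0,0,-0.003,255],[0.09,-0.56,2.8,0,0,-0.003,255],[0.09,-0.56,3.5,0,0,-0.003,255],[0.09,-0.56,3.5,0,0,-0.003,255]])

```text
clock: 29.95
tcp_pos: [0.4561, 0.1993, 0.0885]
ee_rot: [3.141, 0.002, 0.175]
ft_force: [0.5, 0.4, -1.5]
grip_width: 0.0235
```

Run:
```python
from h import *
d,T,s=snap("wrist","w20");print(s['clock'],s['tcp_pos'],s['ee_rot'],s['qvel'].round(3))
cv2.imwrite("pics/w20c.png",cv2.resize(d['pixels'][150:310,160:400,::-1],None,fx=3.3,fy=3.3,interpolation=3))
e,_,_=snap("scene","s20");u,v=208,209
cv2.imwrite("pics/s20c.png",cv2.resize(e['pixels'][v-50:v+50,u-60:u+70,::-1],None,fx=6,fy=6,interpolation=3))
print(np.linalg.inv(T)@[.4626,.1602,.06,1]*1000)
```

```text
29.95 [0.45612525 0.19926814 0.088508  ] [3.14142715e+00 2.00166110e-03 1.75101065e-01] [ 0.001 -0.02  -0.018  0.001  0.021 -0.   ]
[-3.73157957e-01  3.95939758e+01  2.85153624e+01  1.00000000e+03]
```

View pics/w20c.png

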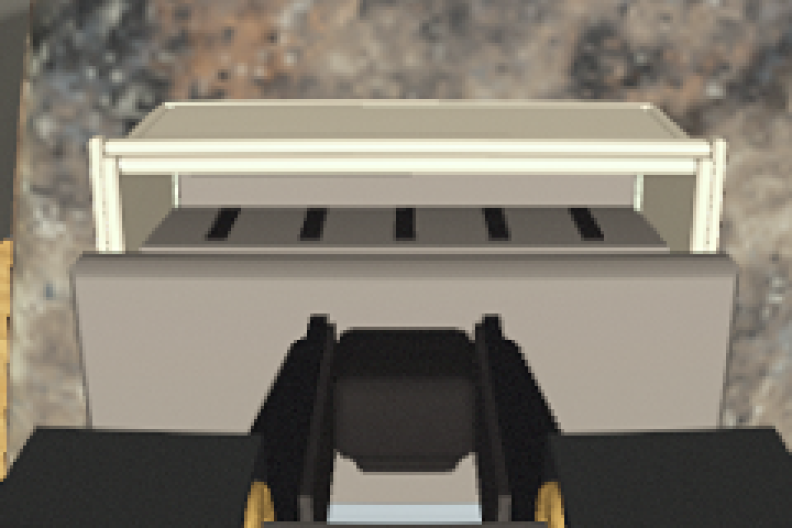

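View pics/s20c.png

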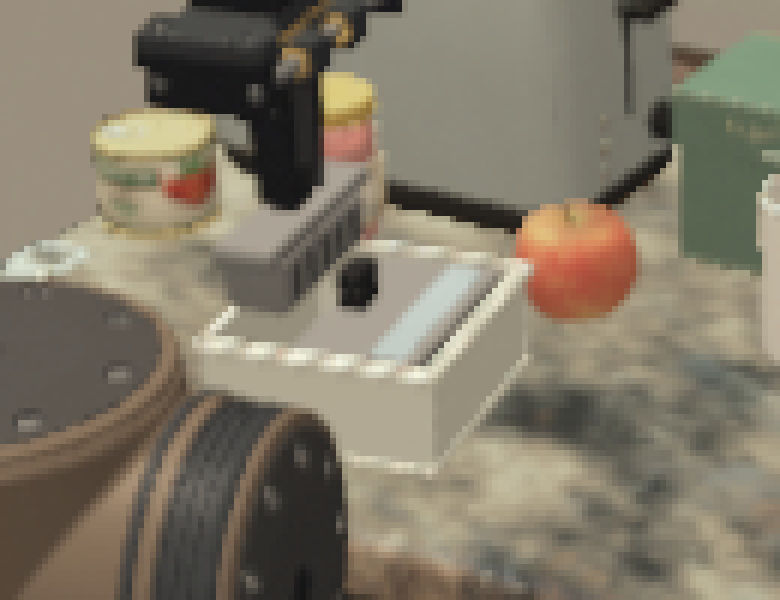

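Call:
drive_tool(steps=[[0,0,0.7,0,0,0,255],[0,0,1.5,0,0,0,255],[0,0,2.4,0,0,0,255],[0,0,3.2,0,0,0,255],[0,0,3.8,0,0,0,255]])

```text
clock: 30.55
tcp_pos: [0.4565, 0.1993, 0.0508]
ee_rot: [3.142, 0.001, 0.175]
ft_force: [0.1, 0.2, -1.0]
grip_width: 0.0239
```

Call:
drive_tool(steps=[[0,0,0.3,0,0,0,255],[0,0,0.6,0,0,0,255],[0,0,0.8,0,0,0,255],[0,0,1.0,0,0,0,255],[0,0,1.1,0,0,0,255]])

```text
clock: 31.05
tcp_pos: [0.4567, 0.1994, 0.0407]
ee_rot: [-3.142, -0.0, 0.175]
ft_force: [-0.3, -0.1, -2.2]
grip_width: 0.0239
```

Call:
drive_tool(steps=[[0,0,0.15,0,0,0,255],[0,0,0.3,0,0,0,255],[0,0,0.42,0,0,0,255],[0,0,0.5,0,0,0,255],[0,0,0.54,0,0,0,255]])

```text
clock: 31.55
tcp_pos: [0.4567, 0.1994, 0.0353]
ee_rot: [-3.142, 0.0, 0.175]
ft_force: [0.4, 0.0, -1.4]
grip_width: 0.0241
```

Call:
drive_tool(steps=[[0,0,0.01,0,0,0,255],[0,0,0.03,0,0,0,255],[0,0,0.04,0,0,0,255],[0,0,0.05,0,0,0,255],[0,0,0.05,0,0,0,255]])

```text
clock: 32.05
tcp_pos: [0.4567, 0.1994, 0.0349]
ee_rot: [-3.142, -0.0, 0.175]
ft_force: [-0.2, 0.4, -1.7]
grip_width: 0.0234
```

Not carrying weight yet; I'll go slightly further.

Call:
drive_tool(steps=[[0,0,0.02,0,0,0,255],[0,0,0.04,0,0,0,255],[0,0,0.06,0,0,0,255],[0,0,0.06,0,0,0,255],[0,0,0.06,0,0,0,255]])

```text
clock: 32.55
tcp_pos: [0.4568, 0.1994, 0.0348]
ee_rot: [-3.141, -0.001, 0.175]
ft_force: [-1.6, 0.0, 8.8]
grip_width: 0.0236
```

Contact came at the expected height. Releasing and retreating.

Call:
drive_tool(steps=[[0,0,-0.03,0,0,0,130],[0,0,-0.03,0,0,0,130],[0,0,-0.03,0,0,0,130],[0,0,-0.03,0,0,0,130],[0,0,-0.03,0,0,0,130]])

```text
clock: 33.05
tcp_pos: [0.4567, 0.1994, 0.0344]
ee_rot: [-3.142, 0.0, 0.175]
ft_force: [0.3, 1.1, 0.4]
grip_width: 0.0463
```

Call:
drive_tool(steps=[[0,0,-0.8,0,0,0,130],[0,0,-3,0,0,0,130],[0,0,-7,0,0,0,130],[0,0,-12,0,0,0,130],[0,0,-16,0,0,0,130]])

```text
clock: 33.55
tcp_pos: [0.4566, 0.1994, 0.1976]
ee_rot: [-3.141, -0.001, 0.175]
ft_force: [0.1, 0.5, -0.6]
grip_width: 0.0465
```

Call:
drive_tool(steps=[[0,0,-5,0,0,0,130],[0,0,-7,0,0,0,130],[0,0,-7,0,0,0,130],[0,0,-7,0,0,0,130],[0,0,-7,0,0,0,130]])

```text
clock: 34.05
tcp_pos: [0.4561, 0.1992, 0.2634]
ee_rot: [3.141, 0.002, 0.175]
ft_force: [0.0, -0.1, -0.4]
grip_width: 0.0466
```

Run:
```python
from h import *
d,T,s=snap("wrist","w21");print(s['clock'],s['tcp_pos'],s['ft_force'],s['grip_width'])
cv2.imwrite("pics/w21c.png",cv2.resize(d['pixels'][120:300,190:380,::-1],None,fx=4,fy=3.3,interpolation=3))
e,_,_=snap("scene","s21");u,v=208,209
cv2.imwrite("pics/s21c.png",cv2.resize(e['pixels'][v-50:v+50,u-60:u+70,::-1],None,fx=6,fy=6,interpolation=3))
e,_,_=snap("top","t21")
```

```text
34.05 [0.45607688 0.19919963 0.26338054] [ 0.00269353 -0.12099813 -0.36145392] 0.04663055900721042
```

View pics/w21c.png

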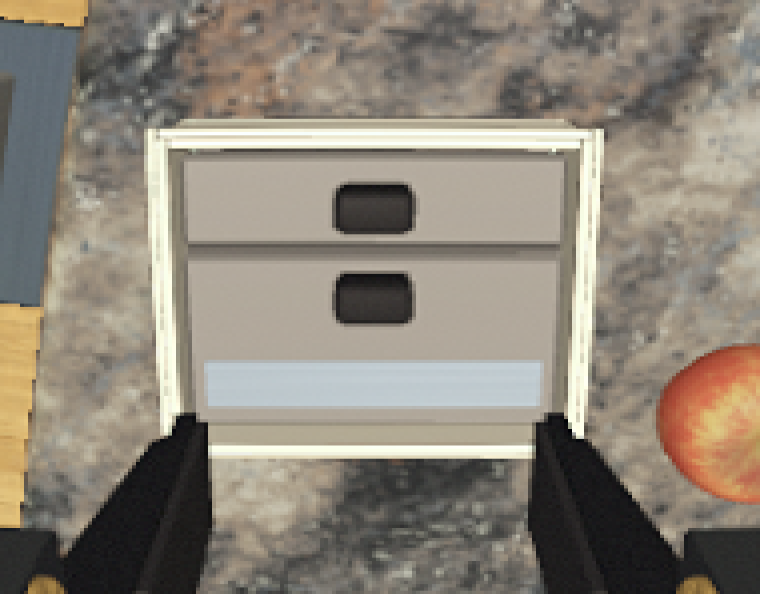

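View pics/s21c.png

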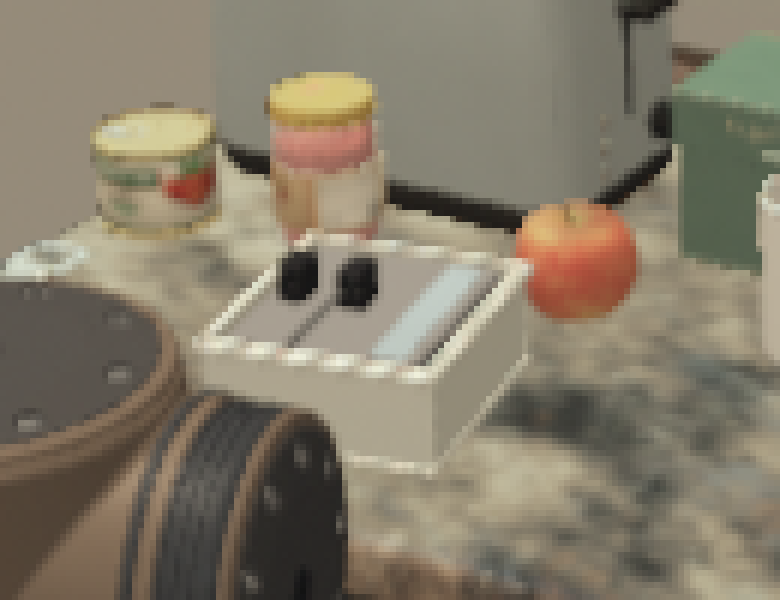

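View pics/t21.png

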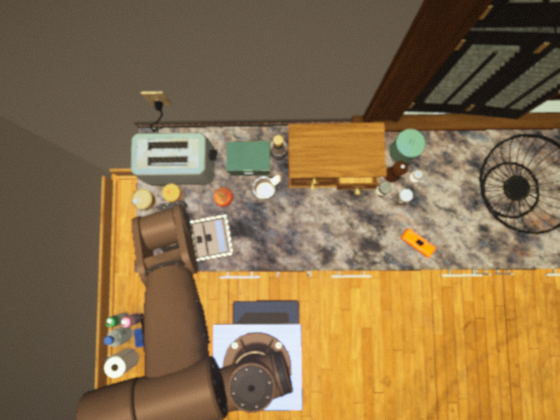

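Run:
```python
from tl import *
a=(4,3.3,(190,120))
for z,pts,n in((.059,[(182,160),(565,160),(188,243),(561,243)],"guard plate"),(.060,[(188,262),(559,262),(197,420),(551,420)],"stand top"),(.063,[(168,150),(580,150)],"rim inner")):
    t,p=tl("w21",pts,z,*a);print(n,t.tolist(),[round(float(np.linalg.norm(t[i+1]-t[i])),1) for i in range(0,len(t),2)])
from rig import arm
arm.hand_in()
```

```text
guard plate [[-60.4, -15.8], [60.8, -15.8], [-59.6, 17.1], [60.7, 17.1]] [121.2, 120.3]
stand top [[-59.8, 24.6], [60.2, 24.5], [-59.7, 91.9], [60.6, 91.8]] [120.0, 120.3]
rim inner [[-64.2, -20.4], [64.9, -20.4]] [129.1]
the job is handed in; nothing more can be done
```

I put the blade cassette in the box first, then the stand with its arm over the cassette, then the hand guard on the stand's foot. I lowered each one until light contact before releasing it, and handed the job in at about 34 s.

**Last checks:**
- **Level and down:** All three came to rest at the expected heights. In the final pictures both visible tops lie level and about square with the box, with only the two black grips above the rim.
- **Fit:** The top edges measure about 120 to 121 mm at their expected heights. That is slightly under the nominal 124 mm, as in every view before, and matches parts lying fully down.
- **Other things:** The mug, apple, jar, tin and orange look-alike appear unmoved. The arm was clear of everything when I handed in.

**What disagreed:** The first grasp of the cassette closed on nothing. The pictures showed the fingertips about 27 mm behind the reported TCP. I used that offset for all three grasps, and each then closed at about 23.5 mm on the 24 mm grip.

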